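Load the aroma basket, lock the steamer's nozzle and start it

ROBOT

A 6-joint arm with a two-finger parallel gripper is mounted at the origin on the work surface. World frame = base frame: x ahead of the robot, y to its left, z up, the work surface at z = 0. Lengths are in m, angles in rad, forces in N, time in s.
With the tool pointing down it reaches from about 0.35 to 0.975 m from the base axis. Payload 4.9 kg.
Tool frame: the origin (TCP) lies midway between the tips of the shut fingers; the grasp point (between the pads) lies 19 mm behind it; z points along the fingers, y is the line along which they close (so a half turn about z gives the same grasp; the last joint's range is limited). The gripper opens to 85 mm and grips with 20 to 120 N. Pads are 22 mm wide; open, the fingers measure 114 mm over their backs; the gripper's body (76 mm by 85 mm) begins 54 mm behind the grasp point. The pads swing forward as they close: fully open they stand 13 mm farther back than shut.
Start: joints at [-1.38, 0.053, 1.613, -0, 1.476, -0.119], TCP at [0.191, -0.595, 0.231] pointing down, gripper open.
Joint ranges: [-3.01, 3.01], [-1.01, 2.22], [0.06, 2.58], [-1.02, 4.17], [0.09, 2.62], [-3.14, 3.14]. Speed limits (rad/s): [2.57, 2.57, 3.14, 3.14, 3.14, 3.14].

INTERFACE

Orientations are given as a unit quaternion [w, x, y, z].
In Python, from plant import manip, imaging, telemetry gives the robot as it stands (manip), with the cameras (imaging) and the readings (telemetry).
- The arm moves only by the shell command python3 shift.py 'ROWS'. ROWS is a JSON list of rows, 1 to 5 of them, each of 7 numbers: the opening from 0.0 (shut) to 1.0 (fully open), then dx, dy, dz in m, then a rotation vector rx, ry, rz in rad; each row shifts and turns the commanded pose from where the row before left it, along the tool's axes as they then stand; what a row does not reach is not made up. A row lasts 1/8 s, in which the tool goes at most 0.0625 m and 0.188 rad, less where a joint would pass 70% of its speed; a pose out of reach is approached as far as the arm can. The fingers move at their own pace and stop on an object; the grip force is fixed at half the most. Time passes only in rows, so rows that do not move let the fingers close. It prints the time, the measured TCP pose, the force, the opening and the grip force at its end.
- telemetry.state(): the state, without advancing time (a new reading comes with each control period).
- imaging.grab_frame(name): name is "scene" or "top" or "wrist"; returns the picture (384x512x3 uint8, red, green, blue); there is no depth.
- imaging.camera_params(name): a dict with "intrinsics" (3x3 intrinsics, pixels), "xyz" and "orientation" of the camera in the world. Camera axes: x right, y down, z forward; pixel columns grow to the right and rows downward; lengths in m; the calibration is good to about 2 mm. A picture is of the moment at which its call begins: read the wrist's pose just before it. camera_params takes no time and is no camera call; for the wrist camera it gives the pose at the moment of the call.
- manip.job_done(): hands the job in; it is judged then, once.
The state is a dict: "time": time; "joint_pos": joint angles; "joint_vel": joint speeds; "joint_efforts": joint torques, N m; "tool_pos": TCP position; "tool_rot": TCP orientation; "contact_force": force on the tool from outside, world axes, zero at the start; "ft_torque": the same for the moment, N m; "gripper_width": opening from 0.0 (shut) to 1.0 (fully open); "grasp_force": force on a finger pad.
Only numpy, scipy, OpenCV 4.12 (cv2) and the standard library are available. Lean on these libraries where they do the work, as an engineer would, in place of code of your own. Each camera call takes 0.05 s, during which the arm holds its last target. There are 200 camera calls.

TASK

Get the facial steamer ready: take the mint-green aroma basket from the glass tray and seat it flat in the sloping nozzle cup with its tab in the notch, swing the hinged grille lid fully shut over it, then turn the dark lock collar clockwise until it stops at the red locked mark. Once it is locked, press the blue start button fully in and let go, and leave everything else on the tray and dresser where it is.

Things in the scene. Friction and masses are not known exactly. Their poses are not given: they have to be found in the camera images.
- steamer: White plastic facial steamer, fixed to the dresser, footprint 253 (x, -138 to +115) x 170 (y) mm, base 44 mm high, blue water tank at its rear up to 157 mm high. Origin: on its underside, below the cup; its front is -x, z is up. It stands to the left or the right of the robot's midline (the tray is on the other side).
- nozzle: The sloping nozzle, fixed on the steamer, 150 mm up. Origin: centre of the cup's floor. z: nozzle axis, up out of the cup, leaning 30 degrees (0.52 rad) from vertical to the front; x: up the slope, to the lid's hinge; y level. Cup: 76 mm wide inside, wall 8 mm thick, 22 mm high, with a 24 mm wide notch at -x (low front side) down to the floor. Flange of radius 70 mm level with the floor.
- basket: Mint-green aroma basket, loose on the tray, 45 g: disc 68 mm wide, 13 mm high. Origin: centre of its flat underside, z up. Tab (16 mm wide, 2 to 8 mm up) on -x, to 44 mm from the centre. Finger bar along y over the centre: 10 mm thick in x, 44 mm long, 18 to 27 mm up, free under it. Seated, its frame agrees with the nozzle's (tab at -x in the notch, 4 mm play); lower it along the nozzle axis.
- basket_tab (a point): Point in the basket's tab, at x = -43 mm, z = 5 mm in the basket's frame.
- lid (a joint): Angle of the hinged grille lid, rad: 0 shut, grows as it opens, 1.9 to 2.15 at the start, stop at 2.25. Stiff hinge: stays where it is left, moves with about 1 N at its tab. The lid is a round grille of radius 41 mm; shut, it lies 30 to 37 mm above the cup's floor.
- lid_hinge (a point): Point on the lid's hinge axis: nozzle frame x = +66 mm, z = +34 mm. The axis runs along the nozzle's y.
- lid_tab (a point): Centre of the dark thumb tab on the lid's free edge, 120 mm from the hinge axis: 16 mm wide along the nozzle's y, 14 mm thick, its end 63 mm from the nozzle axis when shut (the grille's rim 41 mm). Shut, this point is at nozzle x = -54, y = 0, z = 37 mm. It can be pinched along y at any lid angle and turns between the fingers as the lid swings.
- collar (a joint): Angle of the dark captive lock collar about the nozzle's axis, rad; grows clockwise (seen looking along the nozzle's -z). 0: open stop (white pointer at white dot), 1.05: locked stop (pointer at red dot). Starts at 0 to 0.25, stays where left; friction 0.12 N m, about 2 N at a wing. The ring is 116 mm wide outside, 100 inside, 3 to 26 mm above the cup's floor.
- wing_left (a point): Top centre of one of the collar's two wings, 65 mm from the nozzle axis, 50 mm above the cup's floor; at joint 0 it stands 120 degrees anticlockwise from the nozzle's +x (on the +y side), at the locked stop 60 degrees. Each wing is an upright block 14 mm thick (tangentially), 52 to 78 mm from the axis, its sides free from 26 to 50 mm above the cup's floor.
- wing_right (a point): The same point on the other wing (-y side): at joint 0 it stands at -60 degrees from the nozzle's +x, at the locked stop at -120 degrees.
- start (a joint): Travel of the blue start button, m: 0 released, 0.006 fully pressed. Springs back; fully in takes 5 N.
- start_top (a point): Centre of the top face of the blue start button, 30 mm across, on the steamer's front control panel, below the nozzle. The button's axis leans 17 degrees (0.30 rad) from vertical to the steamer's front (-x); it is pressed along that axis. A tool tilted about as much clears the nozzle and lid tab above it.
- tray: Smoked glass tray with a brass edge, fixed, 252 x 352 mm, glass floor 6 mm above the dresser, edge 14 mm high. Origin: centre of its underside; x across, y along its length. The basket lies in its front half (-x), other things in the back half and at its ends.
- ring_hand: White ceramic hand-shaped ring holder on the tray, 76 mm across its foot, 120 mm high. Origin under its foot. Leave alone.
- tumbler: Glass tumbler on the tray, 68 mm across, 85 mm high. Origin under it. Leave alone.
- compact: Closed red plastic compact on the tray, 74 mm across, 18 mm high. Origin under it. Leave alone.
- oak_box: Little oak box on the tray, 62 x 48 x 40 mm. Origin under it. Leave alone.
- grip_a: Steel hair grip lying near one end of the tray, 66 mm long, 4 mm high. Leave alone.
- grip_b: Steel hair grip lying near the other end of the tray, 66 mm long, 4 mm high. Leave alone.

How it is judged:
By the outcome, as a careful person would: the job done as asked, in the order asked, and still so for the second after the job is handed in, with the robot touching nothing.
It also fails if it takes over 72 s, if anything falls off the work surface, if the arm or the gripper's body presses on something with over 40 N, if the wrist force passes 120 N, or if a joint passes its speed limit or range.

## Working session

There is one attempt and no reset: what is moved stays moved. The work goes in short steps, Python scripts to look and compute and a shell command to move; the robot and the scene stay as the last step left them, time stands still between calls to the robot, and variables do not carry over. Pictures are saved under pics/ and viewed, at most 10 in all, crops included, and the job is handed in when it is done.

```bash
ls; mkdir -p pics
cat > h.py <<'E'
import numpy as np, cv2
from scipy.spatial.transform import Rotation as R
from plant import manip, imaging, telemetry
def rot(q): return R.from_quat([q[1],q[2],q[3],q[0]])
def ray(c,u,v):
    d=np.linalg.inv(np.array(c["intrinsics"]))@[u,v,1]; return np.array(c["xyz"]),rot(c["orientation"]).apply(d)
def onz(c,u,v,z):
    o,d=ray(c,u,v); return o+d*(z-o[2])/d[2]
def proj(c,p):
    q=np.array(c["intrinsics"])@rot(c["orientation"]).inv().apply(np.array(p)-c["xyz"]); return q[:2]/q[2]
E
python3 - <<'E'
from h import *
s=telemetry.state(); print(s)
for n in("scene","top"):
    f=imaging.grab_frame(n); np.save(n+".npy",f); cv2.imwrite(f"pics/{n}0.png",cv2.resize(f[:,:,::-1],(800,600),interpolation=cv2.INTER_CUBIC)); print(n,imaging.camera_params(n))
E
```

```text
pics
plant.py
shift.py
{'time': 0.0, 'joint_pos': array([-1.38000278e+00,  5.33544698e-02,  1.61430080e+00, -1.82457932e-05,
        1.47598469e+00, -1.19003876e-01]), 'joint_vel': array([ 1.21042031e-03, -9.75422283e-05,  9.20937511e-05, -8.27702374e-04,
        1.46641767e-03, -6.26502177e-04]), 'joint_efforts': array([-1.69085208e-03, -3.93679583e+01, -3.70178318e+01, -2.23491811e-04,
        7.23318910e-03,  1.30746596e-05]), 'tool_pos': array([ 0.19041543, -0.59463389,  0.23006043]), 'tool_rot': array([-1.02266452e-03,  9.88026510e-01,  1.54280807e-01, -4.58110369e-05]), 'contact_force': array([0.69598181, 0.48508651, 0.60427701]), 'ft_torque': array([-0.04200543, -0.03859241,  0.00866617]), 'grasp_force': 0.0, 'gripper_width': 0.9976261952322903}
scene {'intrinsics': array([[471.1602145 ,   0.        , 251.07577929],
       [  0.        , 471.1602145 , 192.01568926],
       [  0.        ,   0.        ,   1.        ]]), 'xyz': array([ 1.41902072, -0.5780021 ,  0.84085919]), 'orientation': array([-0.41793112,  0.78164058,  0.4069638 , -0.22079864])}
top {'intrinsics': array([[465.16084694,   0.        , 256.42277777],
       [  0.        , 465.16084694, 189.4497452 ],
       [  0.        ,   0.        ,   1.        ]]), 'xyz': array([0.37478741, 0.01152522, 1.15958818]), 'orientation': array([ 0.07731192, -0.69142213,  0.71427173, -0.0759881 ])}
```

View pics/scene0.png

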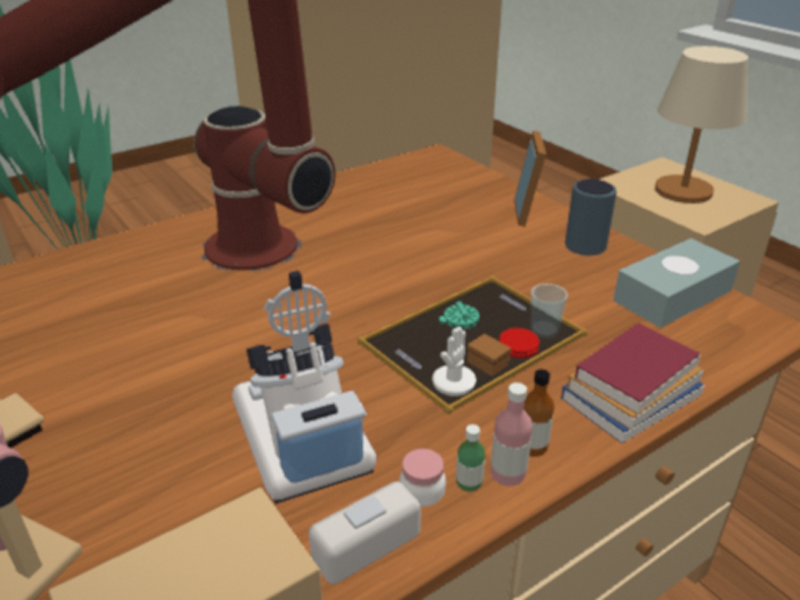

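View pics/top0.png

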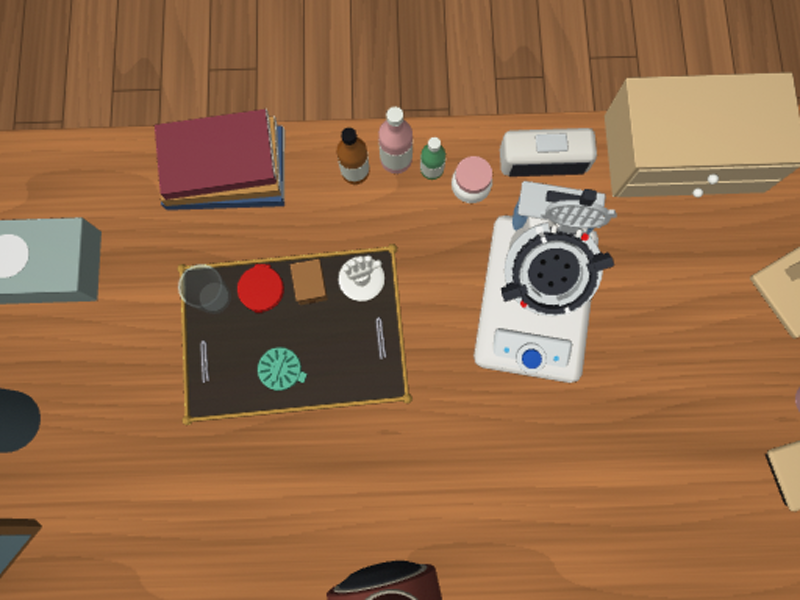

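The scene view shows the steamer with its lid open, tilted back, beyond the collar. In the top view (800x600) the basket is at (280,369) with its tab at (302,377), the cup is at (553,271), the blue button at (531,358), and the red dots at (585,237) and (524,304). Measuring next.

Run:
```python
from h import *
f=np.load("top.npy"); c=imaging.camera_params("top"); hsv=cv2.cvtColor(f,cv2.COLOR_RGB2HSV)
def comps(m,mina=4):
    n,l,st,ce=cv2.connectedComponentsWithStats(m.astype(np.uint8)); return [(st[i],ce[i],l==i) for i in range(1,n) if st[i][4]>=mina]
H,S,V=[hsv[:,:,i].astype(int) for i in range(3)]
print("mint")
m=(H>70)&(H<95)&(S>70)&(V>80)
m[:200]=0
for st,ce,_ in comps(m,20): print(st,ce,onz(c,*ce,0.019))
print("blue")
for st,ce,_ in comps((H>105)&(H<125)&(S>180)&(V>80),10): print(st,ce,onz(c,*ce,0.06))
print("red")
for st,ce,_ in comps(((H<5)|(H>175))&(S>200)&(V>120),3): print(st,ce,onz(c,*ce,0.15))
# steamer white
m=((S<40)&(V>170)); m[:, :290]=0
for st,ce,l in comps(m,300): print(st,ce)
cv2.imwrite("pics/st1.png",cv2.resize(f[110:250,295:400,::-1],None,fx=4.2,fy=4.2,interpolation=cv2.INTER_CUBIC))
cv2.imwrite("pics/x.png",cv2.resize(f[210:262,150:215,::-1],None,fx=8,fy=8,interpolation=cv2.INTER_CUBIC))
a=cv2.imread("pics/st1.png");b=cv2.imread("pics/x.png")[:, :350]
b=cv2.resize(cv2.imread("pics/x.png"),(350,280))
o=np.zeros((max(a.shape[0],280),a.shape[1]+350,3),np.uint8);o[:a.shape[0],:a.shape[1]]=a;o[:280,a.shape[1]:]=b
g=np.load("scene.npy");k=cv2.resize(g[170:300,145:245,::-1],(240,308),interpolation=cv2.INTER_CUBIC);o[280:588,a.shape[1]:a.shape[1]+240]=k
cv2.imwrite("pics/c1.png",o);print(o.shape)
```

```text
mint
[165 222  32  28 636] [178.82704403 235.84119497] [0.51607371 0.20405663 0.019     ]
blue
[334 224  12  11 107] [339.72897196 229.09345794] [ 0.5146112  -0.18489542  0.06      ]
red
[372 150   4   3  11] [373.63636364 151.09090909] [ 0.67759959 -0.25784427  0.15      ]
[152 169  29  31 669] [166.10014948 184.00149477] [0.61672338 0.21081374 0.15      ]
[333 193   4   3   7] [334.42857143 194.14285714] [ 0.58125004 -0.1625756   0.15      ]
[ 322   83   59   21 1118] [350.79248658  92.99821109]
[ 304  116   82  129 4151] [336.73693086 193.72151289]
[333 152  44  44 467] [354.55888651 174.70449679]
(588, 791, 3)
```

View pics/c1.png

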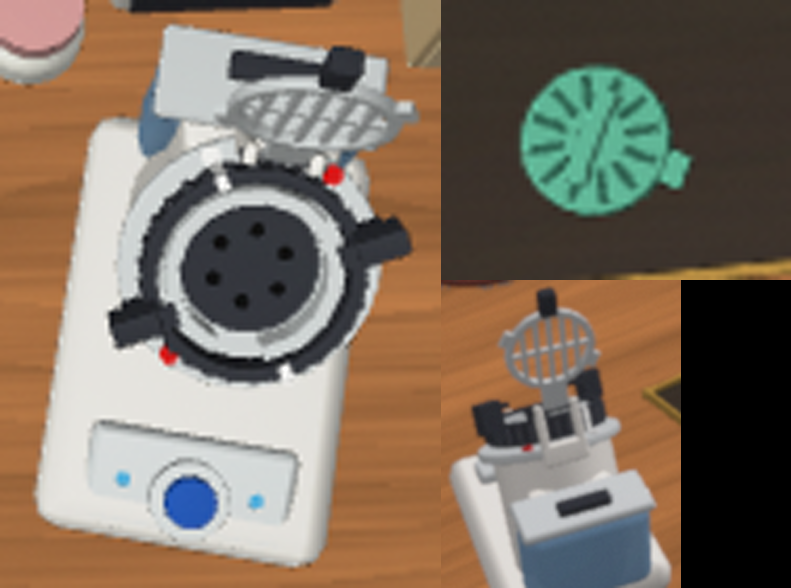

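In the crop, the cup floor holes are centred at (249,265), which agrees with the midpoint of the two red dots. The wings are at (130,322) on the left and (380,240) on the right. The basket tab points right and slightly down, with the bar running diagonally at (598,140).

```bash
cat >> h.py <<'E'
def basket(f,c,z):
    hsv=cv2.cvtColor(f,cv2.COLOR_RGB2HSV).astype(int); m=((hsv[...,0]>70)&(hsv[...,0]<95)&(hsv[...,1]>70)&(hsv[...,2]>60)).astype(np.uint8)
    n,l,st,ce=cv2.connectedComponentsWithStats(m); m=(l==1+np.argmax(st[1:,4])).astype(np.uint8)
    cn=max(cv2.findContours(m,cv2.RETR_EXTERNAL,cv2.CHAIN_APPROX_NONE)[0],key=len)[:,0]
    P=np.array([onz(c,*p,z)[:2] for p in cn]); q=P
    for _ in range(6):
        A=np.c_[2*q,np.ones(len(q))]; x=np.linalg.lstsq(A,(q**2).sum(1),rcond=None)[0]; r=np.sqrt(x[2]+x[:2]@x[:2])
        d=np.linalg.norm(P-x[:2],axis=1)-r; q=P[abs(d)<.002]
    t=P[d>.004]; t=t.mean(0)-x[:2]
    return x[:2],r,np.arctan2(t[1],t[0])
def goto(p,Rt,n,s=None):
    "row to repeat n times"
    s=s or telemetry.state(); R0=rot(s["tool_rot"]); w=(R0.inv()*Rt).as_rotvec(); D=R0.inv().apply(np.array(p)-s["tool_pos"])
    M=sum(R.from_rotvec(w*k/n).as_matrix() for k in range(n)); d=np.linalg.solve(M,D)
    print("x%d row:"%n,np.round(d,4).tolist(),np.round(w/n,4).tolist(),"|d|%.4f |w|%.3f"%(np.linalg.norm(d),np.linalg.norm(w)/n))
def frame(z,y):
    z=np.array(z)/np.linalg.norm(z); y=np.array(y)-np.dot(y,z)*z; y/=np.linalg.norm(y); return R.from_matrix(np.c_[np.cross(y,z),y,z])
E
python3 - <<'E'
from h import *
f=np.load("top.npy"); c=imaging.camera_params("top")
x,r,a=basket(f,c,.017); print("basket",x,r,np.degrees(a))
full=lambda u,v:(295+(u+.5)/4.2-.5,110+(v+.5)/4.2-.5)
print("noz holes",onz(c,*full(249,265),.15)); print("noz reds",(onz(c,373.64,151.09,.15)+onz(c,334.43,194.14,.15))/2)
d=onz(c,*full(123,479),.05)-onz(c,*full(256,501),.05); print("yaw dots",np.degrees(np.arctan2(d[1],d[0]))-90)
for z in(.04,.05,.06):
  b=onz(c,339.73,229.09,z);n=onz(c,*full(249,265),.15); e=n-b; print(z,b,np.degrees(np.arctan2(e[1],e[0])),np.linalg.norm(e[:2]))
for e0,e1,z in(((92,160),(42,480),.04),((60,528),(300,565),.04)):
  d=onz(c,*full(*e0),z)-onz(c,*full(*e1),z);print("edge",np.degrees(np.arctan2(d[1],d[0])))
print(imaging.camera_params("wrist"))
t=np.radians(np.degrees(a))
bx=-np.array([np.cos(a),np.sin(a),0])
for s in(1,-1): goto([*x,.22],frame([0,0,-1],s*bx),16)
E
```

```text
basket [0.5171081  0.20572373] 0.03338074861139185 -111.73502350024414
noz holes [ 0.62872571 -0.20942867  0.15      ]
noz reds [ 0.62942892 -0.21021593  0.15      ]
yaw dots -11.391581382664896
0.04 [ 0.51716271 -0.18847112  0.04      ] -10.639247253629073 0.11351441507989578
0.05 [ 0.51589103 -0.18668478  0.05      ] -11.396306867534717 0.11510407925178717
0.06 [ 0.51461935 -0.18489844  0.06      ] -12.13261585337088 0.11671328980479853
edge -11.884530963524037
edge 79.31398402474825
{'intrinsics': array([[271.64775129,   0.        , 258.84303874],
       [  0.        , 271.64775129, 191.73248012],
       [  0.        ,   0.        ,   1.        ]]), 'xyz': array([ 0.27058102, -0.57108717,  0.37335873]), 'orientation': array([ 0.13166858,  0.79679951, -0.581616  , -0.09745125])}
x16 row: [0.0677, 0.0192, 0.0007] [-0.0, -0.0001, -0.1533] |d|0.0703 |w|0.153
x16 row: [0.0201, -0.0513, 0.0007] [-0.0001, 0.0, 0.0431] |d|0.0551 |w|0.043
```

Run:
```python
from h import *
s=telemetry.state(); goto([.517,.2057,.22],rot(s["tool_rot"]),14)
```

```text
x14 row: [0.0396, -0.0473, 0.0008] [0.0, 0.0, 0.0] |d|0.0618 |w|0.000
```

```bash
python3 shift.py '[[0.5,0.0396,-0.0473,0,0,0,0],[0.5,0.0396,-0.0473,0,0,0,0],[0.5,0.0396,-0.0473,0,0,0,0],[0.5,0.0396,-0.0473,0,0,0,0],[0.5,0.0396,-0.0473,0,0,0,0]]'
python3 shift.py '[[0.5,0.0396,-0.0473,0,0,0,0],[0.5,0.0396,-0.0473,0,0,0,0],[0.5,0.0396,-0.0473,0,0,0,0],[0.5,0.0396,-0.0473,0,0,0,0],[0.5,0.0396,-0.0473,0,0,0,0]]'
python3 shift.py '[[0.5,0.0396,-0.0473,0,0,0,-0.18],[0.5,0,0,0,0,0,-0.18],[0.5,0,0,0,0,0,-0.18],[0.5,0,0,0,0,0,-0.18],[0.5,0,0,0,0,0,-0.18]]'
python3 - <<'E'
from h import *
s=telemetry.state(); print(s["joint_pos"],s["gripper_width"]); a=np.radians(-111.7)
bx=-np.array([np.cos(a),np.sin(a),0]); goto([.517,.2057,.2],frame([0,0,-1],bx),9)
E
```

```text
time: 0.72
tool_pos: [0.3072, -0.3076, 0.2308]
tool_rot: [-0.0, 0.988, 0.154, 0.0]
contact_force: [0.3, 0.3, -0.1]
gripper_width: 0.5
grasp_force: 0.0
time: 1.35
tool_pos: [0.4237, -0.022, 0.2312]
tool_rot: [0.0, 0.988, 0.154, 0.0]
contact_force: [1.1, -0.1, -0.3]
gripper_width: 0.499
grasp_force: 0.0
time: 1.98
tool_pos: [0.4464, 0.0333, 0.2307]
tool_rot: [-0.0, 0.821, 0.571, -0.0]
contact_force: [-0.8, 0.2, -0.7]
gripper_width: 0.502
grasp_force: 0.0
[-9.20545979e-02 -3.93542702e-01  2.00690049e+00  8.59550431e-06
  1.52924759e+00  2.62628549e-01] 0.5017932616821515
x9 row: [0.0172, 0.0151, 0.0034] [-0.0001, -0.0001, -0.1719] |d|0.0231 |w|0.172
```

```bash
python3 shift.py '[[0.5,0.0172,0.0151,0.003,0,0,-0.172],[0.5,0.0172,0.0151,0.003,0,0,-0.172],[0.5,0.0172,0.0151,0.003,0,0,-0.172],[0.5,0.0172,0.0151,0.003,0,0,-0.172],[0.5,0.0172,0.0151,0.003,0,0,-0.172]]'
python3 shift.py '[[0.5,0.0172,0.0151,0.003,0,0,-0.172],[0.5,0.0172,0.0151,0.003,0,0,-0.172],[0.5,0.0172,0.0151,0.003,0,0,-0.172],[0.5,0.0172,0.0151,0.003,0,0,-0.172],[0.5,0,0,0,0,0,0]]'
python3 - <<'E'
from h import *
c=imaging.camera_params("wrist");f=imaging.grab_frame("wrist");cv2.imwrite("pics/w1.png",f[:,:,::-1])
for z in(.017,.019):
  x,r,a=basket(f,c,z); print("basket",x,r,np.degrees(a))
a=np.radians(np.degrees(a)); bx=-np.array([np.cos(a),np.sin(a),0]); goto([*x,.0215],frame([0,0,-1],bx),5)
E
```

```text
time: 2.6
tool_pos: [0.5216, 0.1159, 0.2155]
tool_rot: [-0.0, 0.508, 0.861, -0.0]
contact_force: [0.3, 0.7, -0.3]
gripper_width: 0.499
grasp_force: 0.0
time: 3.22
tool_pos: [0.5173, 0.206, 0.2034]
tool_rot: [-0.001, 0.19, 0.982, -0.0]
contact_force: [1.0, -0.3, -0.3]
gripper_width: 0.499
grasp_force: 0.0
basket [0.5185872  0.20418239] 0.03446750923931967 -113.6094221456096
basket [0.51811392 0.20437322] 0.03425838681494168 -113.60942214560895
x5 row: [-0.0002, -0.0001, 0.0364] [-0.0002, -0.0001, 0.0055] |d|0.0364 |w|0.005
```

View pics/w1.png

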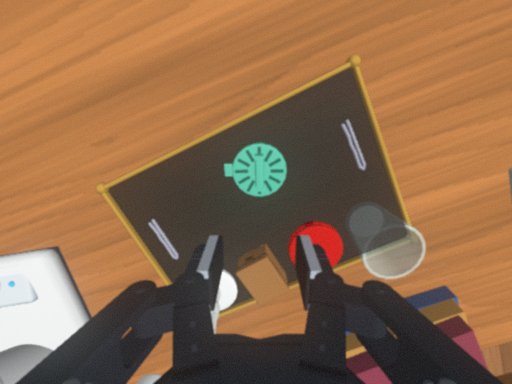

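The wrist view shows the basket at (260,169), its tab to the left at (229,170) and its bar vertical, across the closing line. The fingers have clear space, so I'll descend and grip.

```bash
python3 shift.py '[[0.5,-0.0002,0,0.04,0,0,0.005],[0.5,-0.0002,0,0.04,0,0,0.005],[0.5,-0.0002,0,0.04,0,0,0.005],[0.5,0,0,0.04,0,0,0.005],[0.5,0,0,0.021,0,0,0]]'
python3 shift.py '[[0.5,0,0,0,0,0,0],[0,0,0,0,0,0,0],[0,0,0,0,0,0,0],[0,0,0,0,0,0,0],[0,0,0,0,0,0,0]]'
```

```text
time: 3.9
tool_pos: [0.5174, 0.2035, 0.0206]
tool_rot: [-0.002, 0.202, 0.979, -0.001]
contact_force: [-0.2, -0.9, 0.1]
gripper_width: 0.502
grasp_force: 0.0
time: 4.53
tool_pos: [0.5203, 0.2051, 0.0253]
tool_rot: [0.002, 0.201, 0.98, 0.001]
contact_force: [-0.4, -2.1, 5.9]
gripper_width: 0.09
grasp_force: 61.1
```

```bash
python3 shift.py '[[0,0,0,-0.02,0,0,0],[0,0,0,-0.05,0,0,0],[0,0,0,-0.06,0,0,0],[0,0,0,-0.06,0,0,0],[0,0,0,-0.05,0,0,0]]'
python3 shift.py '[[0,0,0,-0.05,0,0,0],[0,0,0,0,0,0,0]]'
python3 - <<'E'
from h import *
c=imaging.camera_params("wrist");f=imaging.grab_frame("wrist");g=imaging.grab_frame("scene")
s=telemetry.state();print(s["tool_pos"],s["joint_pos"])
o=np.zeros((384,790,3),np.uint8);o[:,:512]=f[:,:,::-1]
p=proj(imaging.camera_params("scene"),s["tool_pos"]).astype(int);print(p)
k=g[max(0,p[1]-50):p[1]+50,p[0]-35:p[0]+35,::-1];k=cv2.resize(k,(268,384),interpolation=cv2.INTER_CUBIC);o[:,515:783]=k
cv2.imwrite("pics/w2.png",o)
E
```

```text
time: 5.15
tool_pos: [0.5187, 0.2051, 0.2674]
tool_rot: [0.001, 0.2, 0.98, 0.001]
contact_force: [0.8, -0.1, -1.2]
gripper_width: 0.089
grasp_force: 60.3
time: 5.4
tool_pos: [0.5205, 0.2055, 0.3208]
tool_rot: [0.005, 0.2, 0.98, 0.003]
contact_force: [-0.2, -0.6, -0.8]
gripper_width: 0.09
grasp_force: 60.3
[0.51858825 0.20496655 0.31445806] [ 2.42903692e-01 -1.45067501e-01  1.66727356e+00  6.28773174e-05
  1.61768705e+00 -9.24215140e-01]
[299 111]
```

View pics/w2.png

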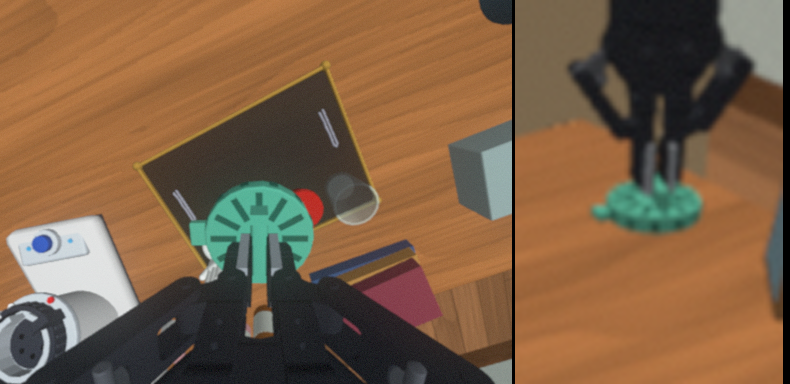

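The basket hangs flat from the fingers, with its disc centre near (258,232) and the tab to the left at (197,232). I'll measure its pose in the hand.

Run:
```python
from h import *
c=imaging.camera_params("wrist");f=imaging.grab_frame("wrist");s=telemetry.state();print(s["tool_pos"])
R0=rot(s["tool_rot"])
for dz in(.003,.006,.009,.012):
  x,r,a=basket(f,c,s["tool_pos"][2]-dz); print(dz,x,r,np.degrees(a),"tool",R0.inv().apply([*x,0]-s["tool_pos"]*[1,1,0])[:2], "tab in tool",R0.inv().apply([np.cos(a),np.sin(a),0]))
# nozzle in wrist view: red dots & blue
hsv=cv2.cvtColor(f,cv2.COLOR_RGB2HSV).astype(int)
for nm,m in(("red",((hsv[...,0]<5)|(hsv[...,0]>175))&(hsv[...,1]>180)&(hsv[...,2]>100)),("blue",(hsv[...,0]>105)&(hsv[...,0]<125)&(hsv[...,1]>160))):
  n,l,st,ce=cv2.connectedComponentsWithStats(m.astype(np.uint8))
  for i in range(1,n):
    if st[i,4]>4: print(nm,ce[i],st[i,4],onz(c,*ce[i],.15),onz(c,*ce[i],.055))
```

```text
[0.51808608 0.20481127 0.31265351]
0.003 [0.51182048 0.20612865] 0.03162641027349859 -79.92240758303004 tool [ 0.0062794  -0.00124994] tab in tool [-5.47698451e-01 -8.36675807e-01 -2.15681038e-05]
0.006 [0.51299337 0.20588271] 0.03195441009931835 -72.57839284387605 tool [ 0.00510419 -0.00101534] tab in tool [-6.50154720e-01 -7.59801821e-01 -1.82000423e-04]
0.009 [0.514371   0.20528421] 0.03256721553735643 -72.51232017553515 tool [ 0.00360219 -0.00102453] tab in tool [-6.51030479e-01 -7.59051567e-01 -1.83434170e-04]
0.012 [0.51565175 0.20481218] 0.033057462342558255 -70.59799846368762 tool [ 0.00223898 -0.00095548] tab in tool [-6.76023232e-01 -7.36880275e-01 -2.24860471e-04]
red [314.172 208.138] 500 [0.58581907 0.24882236 0.15      ] [0.63022961 0.25275108 0.055     ]
red [ 49.29411765 304.29411765] 17 [ 0.57722607 -0.13887841  0.15      ] [ 0.618982   -0.25472072  0.055     ]
blue [ 40.02272727 247.34659091] 176 [ 0.49839451 -0.09346786  0.15      ] [ 0.51579728 -0.19528164  0.055     ]
```

Run:
```python
from h import *
from scipy.optimize import least_squares
c=imaging.camera_params("wrist");f=imaging.grab_frame("wrist");s=telemetry.state()
R0=rot(s["tool_rot"]); hsv=cv2.cvtColor(f,cv2.COLOR_RGB2HSV).astype(int); m=((hsv[...,0]>70)&(hsv[...,0]<95)&(hsv[...,1]>70)&(hsv[...,2]>60)).astype(np.uint8)
cn=np.vstack(cv2.findContours(m,cv2.RETR_EXTERNAL,cv2.CHAIN_APPROX_NONE)[0])[:,0]
arc=np.array([p for p in cn if p[1]<240 and p[0]>210]); tab=cn[(cn[:,0]<200)]
print(len(arc),"tab cols",tab[:,0].min(),"rows",tab[:,1].min(),tab[:,1].max())
for dz in(.004,.006,.009,.012):
  z=s["tool_pos"][2]-dz; P=np.array([onz(c,*p,z)[:2] for p in arc])
  x=least_squares(lambda q:np.linalg.norm(P-q[:2],axis=1)-q[2],[*P.mean(0),.034],loss="soft_l1",f_scale=.001).x
  t=onz(c,tab[:,0].mean(),(tab[:,1].min()+tab[:,1].max())/2,z-.006)[:2]-x[:2]
  print(dz,x[2],"tool",R0.inv().apply([*x[:2],0]-s["tool_pos"]*[1,1,0])[:2],"tab",R0.inv().apply([*t,0])[:2])
```

```text
176 tab cols 189 rows 220 245
0.004 0.02132784706091234 tool [0.01893667 0.00202649] tab [-0.0167919  -0.04523942]
0.006 0.021613742988027363 tool [0.01808335 0.00206662] tab [-0.01697536 -0.04582656]
0.009 0.02204262380795518 tool [0.01680334 0.00212687] tab [-0.0172505  -0.04670733]
0.012 0.022471618775221906 tool [0.01552315 0.00218707] tab [-0.01752548 -0.04758804]
```

Run:
```python
from h import *
from scipy.optimize import least_squares
c=imaging.camera_params("wrist");f=imaging.grab_frame("wrist");s=telemetry.state()
R0=rot(s["tool_rot"]); hsv=cv2.cvtColor(f,cv2.COLOR_RGB2HSV).astype(int); m=((hsv[...,0]>70)&(hsv[...,0]<95)&(hsv[...,1]>70)&(hsv[...,2]>60)).astype(np.uint8)
m[:, :205]=0; m[260:]=0
rows=[(r,np.flatnonzero(m[r])) for r in range(170,258)]
pts=[]
for r,x in rows:
    if len(x)>8:
        pts.append((x[-1]+.5,r)); 
        if x[0]>207: pts.append((x[0]-.5,r))
pts=np.array(pts); print(pts[:6].tolist(),pts[-4:].tolist(),len(pts))
for dz in(.003,.006,.009):
  z=s["tool_pos"][2]-dz; P=np.array([onz(c,*p,z)[:2] for p in pts])
  q=least_squares(lambda q:np.linalg.norm(P-q[:2],axis=1)-q[2],[*P.mean(0),.034],loss="soft_l1",f_scale=.001).x
  t=onz(c,193,232.5,z-.006)[:2]-q[:2]
  print(dz,q[2],"tool",R0.inv().apply([*q[:2],0]-s["tool_pos"]*[1,1,0])[:2],"tab",R0.inv().apply([*t,0])[:2])
```

```text
[[272.5, 181.0], [248.5, 181.0], [275.5, 182.0], [243.5, 182.0], [277.5, 183.0], [240.5, 183.0]] [[306.5, 256.0], [210.5, 256.0], [305.5, 257.0], [211.5, 257.0]] 123
0.003 0.0328443393843666 tool [ 0.0052125 -0.0014681] tab [-0.00211598 -0.04094737]
0.006 0.03351574142526497 tool [ 0.00364114 -0.00147777] tab [-0.00209535 -0.04175099]
0.009 0.03418714680069417 tool [ 0.00206977 -0.00148745] tab [-0.0020747 -0.0425546]
```

```bash
cat >> h.py <<'E'
N=np.array([.6285,-.2092,.150]); YAW=np.radians(-11.6)
RN=R.from_euler("z",YAW)*R.from_matrix([[np.cos(np.pi/6),0,-.5],[0,1,0],[.5,0,np.cos(np.pi/6)]])
def noz(p): return N+RN.apply(p)
nx,ny,nz=RN.as_matrix().T
E
python3 - <<'E'
from h import *
s=telemetry.state(); Rt=frame(-nz,nx); print(RN.as_matrix())
goto(s["tool_pos"],Rt,9)
s2=dict(s); q=Rt.as_quat(); s2["tool_rot"]=[q[3],*q[:3]]
goto(noz([0,0,.14])-Rt.apply([.0015,-.0005,0]),Rt,8,s2)
E
```

```text
[[ 0.84833705  0.20107792 -0.48978762]
 [-0.17413859  0.97957525  0.10053896]
 [ 0.5         0.          0.8660254 ]]
x9 row: [0.0, 0.0, 0.0] [-0.0491, -0.0399, 0.1484] |d|0.0000 |w|0.161
x8 row: [-0.0481, 0.0107, 0.0119] [0.0, 0.0, 0.0] |d|0.0507 |w|0.000
```

```bash
python3 shift.py '[[0,0,0,0,-0.0491,-0.0399,0.1484],[0,0,0,0,-0.0491,-0.0399,0.1484],[0,0,0,0,-0.0491,-0.0399,0.1484],[0,0,0,0,-0.0491,-0.0399,0.1484],[0,0,0,0,-0.0491,-0.0399,0.1484]]' | head -3
python3 shift.py '[[0,0,0,0,-0.0491,-0.0399,0.1484],[0,0,0,0,-0.0491,-0.0399,0.1484],[0,0,0,0,-0.0491,-0.0399,0.1484],[0,0,0,0,-0.0491,-0.0399,0.1484],[0,-0.0481,0.0107,0.0119,0,0,0]]' | head -3
python3 shift.py '[[0,-0.0481,0.0107,0.0119,0,0,0],[0,-0.0481,0.0107,0.0119,0,0,0],[0,-0.0481,0.0107,0.0119,0,0,0],[0,-0.0481,0.0107,0.0119,0,0,0],[0,-0.0481,0.0107,0.0119,0,0,0]]' | head -3
python3 shift.py '[[0,-0.0481,0.0107,0.0119,0,0,0],[0,-0.0481,0.0107,0.0119,0,0,0],[0,0,0,0,0,0,0]]'
python3 - <<'E'
from h import *
s=telemetry.state(); Rt=frame(-nz,nx);print(s["tool_pos"],s["joint_pos"],RN.inv().apply(s["tool_pos"]-N))
goto(noz([0,0,.14])-Rt.apply([.0015,-.0005,0]),Rt,1)
f=imaging.grab_frame("wrist");g=imaging.grab_frame("top")
o=np.zeros((384,790,3),np.uint8);o[:,:512]=f[:,:,::-1]
o[:,515:787]=cv2.resize(g[110:250,300:399,::-1],(272,384),interpolation=cv2.INTER_CUBIC)
cv2.imwrite("pics/w3.png",o)
E
```

```text
time: 6.28
tool_pos: [0.518, 0.2045, 0.3111]
tool_rot: [0.119, 0.54, 0.827, 0.097]
time: 6.9
tool_pos: [0.5225, 0.1578, 0.3057]
tool_rot: [0.2, 0.746, 0.613, 0.164]
time: 7.52
tool_pos: [0.5494, -0.0975, 0.2812]
tool_rot: [0.2, 0.749, 0.61, 0.164]
time: 7.9
tool_pos: [0.5595, -0.1992, 0.2703]
tool_rot: [0.199, 0.75, 0.609, 0.163]
contact_force: [0.4, 1.8, -0.2]
gripper_width: 0.093
grasp_force: 60.3
[ 0.55950111 -0.19920435  0.27034009] [-0.54780138 -0.37131393  1.98649221  0.19691891  1.03927817 -0.39786402] [-1.04895932e-04 -4.08265909e-03  1.39017326e-01]
x1 row: [0.0026, 0.0006, -0.001] [-0.002, 0.0, -0.0053] |d|0.0028 |w|0.006
```

View pics/w3.png

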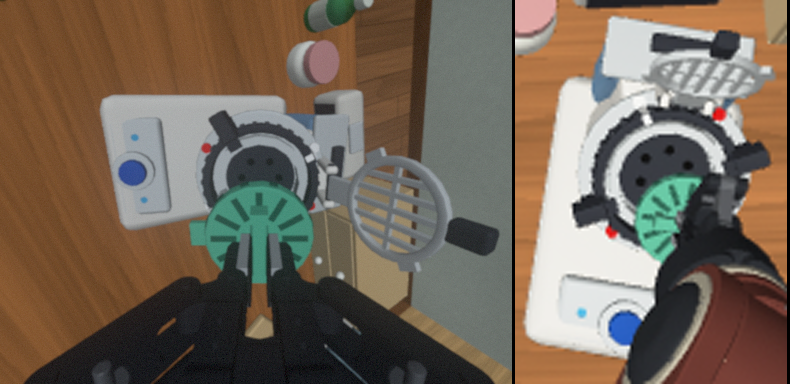

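The wrist view shows the held basket near (258,232), the cup floor holes at about (248,163), (266,160) and (281,172), the left red dot at (207,148) and the button at (132,172). I'll triangulate against the top view.

```bash
cat >> h.py <<'E'
def tri(*rs):
    A=np.zeros((3,3));b=np.zeros(3)
    for o,d in rs:
        d=d/np.linalg.norm(d);P=np.eye(3)-np.outer(d,d);A+=P;b+=P@o
    x=np.linalg.solve(A,b); return x,[np.linalg.norm(np.cross(x-o,d/np.linalg.norm(d)))for o,d in rs]
def blobs(f,kind,mina=5):
    h=cv2.cvtColor(f,cv2.COLOR_RGB2HSV).astype(int);H,S,V=h[...,0],h[...,1],h[...,2]
    m={"red":((H<5)|(H>175))&(S>170)&(V>100),"blue":(H>105)&(H<125)&(S>170)}[kind]
    n,l,st,ce=cv2.connectedComponentsWithStats(m.astype(np.uint8)); return [(ce[i],st[i,4]) for i in range(1,n) if st[i,4]>=mina]
E
python3 - <<'E'
from h import *
c=imaging.camera_params("wrist");f=imaging.grab_frame("wrist");t=imaging.camera_params("top")
for k in("red","blue"): print(k,[(b[0].round(1).tolist(),b[1]) for b in blobs(f,k)])
W={k:blobs(f,k) for k in("red","blue")}
r=min(W["red"],key=lambda b:np.hypot(*(b[0]-[207,148])))[0]; u=min(W["blue"],key=lambda b:np.hypot(*(b[0]-[132,172])))[0]
for nm,a,b in(("dot",r,(334.43,194.14)),("button",u,(339.73,229.09))):
    x,e=tri(ray(c,*a),ray(t,*b)); print(nm,x,e,"noz frame",RN.inv().apply(x-N))
full=lambda u,v:(295+(u+.5)/4.2-.5,110+(v+.5)/4.2-.5)
o,d=zip(*[ray(t,*full(*h)) for h in((257,229),(285,253),(277,289),(241,300),(213,277),(220,242))])
P=[oo+dd*(((N-oo)@nz)/(dd@nz)) for oo,dd in zip(o,d)]
print("holes noz",[RN.inv().apply(p-N)[:2].round(4).tolist() for p in P]); print("wrist pred",[proj(c,p).round(1).tolist() for p in P])
g=cv2.cvtColor(f,cv2.COLOR_RGB2GRAY); g=g[140:200,225:300]; b=cv2.morphologyEx(g,cv2.MORPH_BLACKHAT,np.ones((9,9)))
n,l,st,ce=cv2.connectedComponentsWithStats((b>18).astype(np.uint8)); print([( (ce[i]+[225,140]).round(1).tolist(),int(st[i,4])) for i in range(1,n) if 3<st[i,4]<60])
E
```

```text
red [([205.5, 150.2], np.int32(38))]
blue []Traceback (most recent call last):
  File "<stdin>", line 5, in <module>
ValueError: min() iterable argument is empty
```

```bash
sed -i 's/"blue":(H>105)&(H<125)&(S>170)/"blue":(H>105)\&(H<128)\&(S>140)/' h.py
python3 - <<'E'
from h import *
c=imaging.camera_params("wrist");f=imaging.grab_frame("wrist");t=imaging.camera_params("top")
np.save("w3.npy",f); print(cv2.cvtColor(f,cv2.COLOR_RGB2HSV)[172,132])
W={k:blobs(f,k) for k in("red","blue")};print(W)
u=max(W["blue"],key=lambda b:b[1])[0]; r=W["red"][0][0]
for nm,a,b in(("dot",r,(334.43,194.14)),("button",u,(339.73,229.09))):
    x,e=tri(ray(c,*a),ray(t,*b)); print(nm,x,e,"noz frame",RN.inv().apply(x-N))
full=lambda u,v:(295+(u+.5)/4.2-.5,110+(v+.5)/4.2-.5)
o,d=zip(*[ray(t,*full(*h)) for h in((257,229),(285,253),(277,289),(241,300),(213,277),(220,242))])
P=[oo+dd*(((N-oo)@nz)/(dd@nz)) for oo,dd in zip(o,d)]
print("holes noz",[RN.inv().apply(p-N)[:2].round(4).tolist() for p in P]); print("wrist pred",[proj(c,p).round(1).tolist() for p in P])
g=cv2.cvtColor(f,cv2.COLOR_RGB2GRAY); g=g[140:200,225:300]; b=cv2.morphologyEx(g,cv2.MORPH_BLACKHAT,np.ones((9,9)))
n,l,st,ce=cv2.connectedComponentsWithStats((b>15).astype(np.uint8)); print([( (ce[i]+[225,140]).round(1).tolist(),int(st[i,4])) for i in range(1,n) if 3<st[i,4]<60])
E
```

```text
[112 165 147]
{'red': [(array([205.05, 150.85]), np.int32(40))], 'blue': [(array([131.17130621, 175.10920771]), np.int32(467))]}
dot [ 0.58101432 -0.16299327  0.14968073] [np.float64(0.0004726086945189634), np.float64(0.00047260869451878256)] noz frame [-0.04848987  0.03571465  0.02762698]
button [ 0.51408279 -0.18413501  0.06878169] [np.float64(0.0009694760859699386), np.float64(0.000969476085969964)] noz frame [-0.1420383   0.00154627 -0.01177697]
holes noz [[0.0203, -0.0002], [0.0099, -0.0174], [-0.0102, -0.0174], [-0.0195, 0.0], [-0.0094, 0.0172], [0.0101, 0.0174]]
wrist pred [[275.6, 178.8], [265.9, 193.7], [247.6, 193.8], [238.9, 178.6], [247.9, 163.1], [266.3, 162.8]]
[([246.0, 140.7], 43), ([238.6, 148.2], 25), ([286.5, 148.2], 4), ([258.0, 148.5], 10), ([230.8, 153.9], 32), ([249.2, 165.2], 20), ([268.0, 164.7], 25), ([277.0, 179.8], 31), ([240.1, 180.2], 28), ([275.6, 185.4], 5), ([227.9, 191.3], 43), ([258.6, 195.7], 58), ([282.5, 198.5], 11), ([234.7, 198.7], 9)]
```

Hole centres agree within about 1.5 mm between the two views, so I'll lower in stages.

```bash
cat >> h.py <<'E'
N=N+RN.apply([.0004,-.0005,0])
E
python3 shift.py '[[0,0.001,0,0.02,-0.002,0,-0.005],[0,0.0008,0.0004,0.03,0,0,0],[0,0,0,0.02,0,0,0],[0,0,0,0.01,0,0,0],[0,0,0,0,0,0,0]]'
python3 - <<'E'
from h import *
s=telemetry.state(); Rt=frame(-nz,nx);print(RN.inv().apply(s["tool_pos"]-N))
goto(noz([0,0,.05])-Rt.apply([.0015,-.0005,0]),Rt,1)
E
```

```text
time: 8.72
tool_pos: [0.601, -0.2017, 0.2041]
tool_rot: [0.202, 0.746, 0.613, 0.165]
contact_force: [-0.3, 0.5, 0.1]
gripper_width: 0.09
grasp_force: 60.3
[0.00204455 0.00230361 0.06105564]
x1 row: [-0.0038, -0.0016, 0.011] [0.004, -0.0022, 0.0057] |d|0.0118 |w|0.007
```

```bash
for i in 1 2 3; do python3 shift.py '[[0,0,0,0,0,0,0],[0,0,0,0,0,0,0]]' | sed -n 2,3p; done
python3 - <<'E'
from h import *
Rt=frame(-nz,nx)
for i in range(4):
  s=telemetry.state();print(RN.inv().apply(s["tool_pos"]-N)); imaging.grab_frame("top")
goto(noz([0,0,.05])-Rt.apply([.0015,-.0005,0]),Rt,1)
E
```

```text
tool_pos: [0.6014, -0.203, 0.2061]
tool_rot: [0.203, 0.746, 0.612, 0.165]
tool_pos: [0.6011, -0.2029, 0.205]
tool_rot: [0.203, 0.747, 0.612, 0.165]
tool_pos: [0.601, -0.2028, 0.2047]
tool_rot: [0.202, 0.747, 0.612, 0.165]
[0.00252812 0.00121708 0.06142332]
[0.00253856 0.0012303  0.06141975]
[0.00251934 0.00123105 0.06139769]
[0.00253564 0.00124621 0.06141234]
x1 row: [-0.0027, -0.0021, 0.0114] [0.0051, -0.0012, 0.0046] |d|0.0119 |w|0.007
```

```bash
python3 shift.py '[[0,-0.0027,-0.0021,0.01,0.005,-0.001,0.005],[0,0,0,0,0,0,0],[0,0,0,0,0,0,0],[0,0,0,0,0,0,0]]'
python3 - <<'E'
from h import *
s=telemetry.state(); Rt=frame(-nz,nx);print(RN.inv().apply(s["tool_pos"]-N))
goto(noz([0,0,.0205])-Rt.apply([.0015,-.0005,0]),Rt,1)
f=imaging.grab_frame("wrist");cv2.imwrite("pics/w4.png",cv2.resize(f[100:300,150:380,::-1],None,fx=3,fy=3,interpolation=cv2.INTER_CUBIC))
E
```

```text
time: 10.18
tool_pos: [0.6038, -0.2061, 0.1952]
tool_rot: [0.201, 0.749, 0.61, 0.164]
contact_force: [1.0, 0.4, 0.1]
gripper_width: 0.088
grasp_force: 60.3
[ 0.00069943 -0.00146121  0.05151321]
x1 row: [-0.0, -0.0002, 0.031] [0.0004, -0.0001, -0.0003] |d|0.0310 |w|0.001
```

View pics/w4.png

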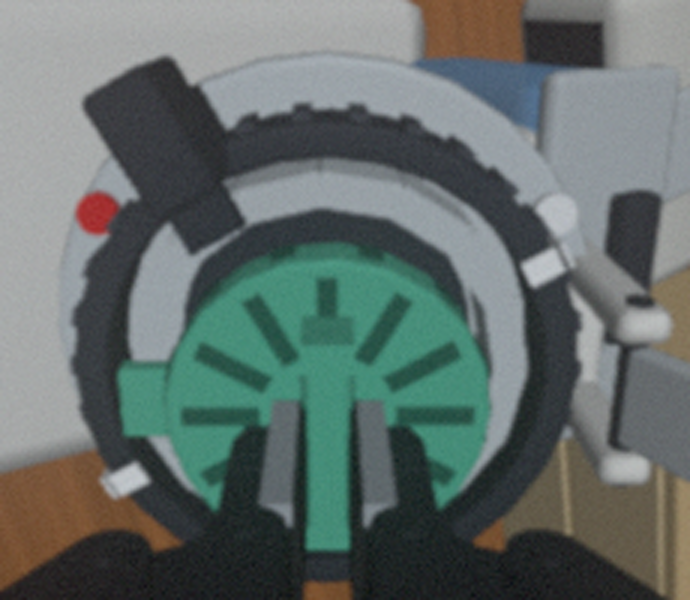

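The view shows the basket centred on the cup in x (329 against 327 px), with the tab at (145,400) facing the front notch. Lowering.

```bash
python3 shift.py '[[0,0,0,0.01,0,0,0],[0,0,0,0.01,0,0,0],[0,0,0,0,0,0,0],[0,0,0,0,0,0,0]]'
python3 - <<'E'
from h import *
s=telemetry.state();print(RN.inv().apply(s["tool_pos"]-N),RN.inv().apply(s["contact_force"]))
E
python3 shift.py '[[0,0,0,0.006,0,0,0],[0,0,0,0.004,0,0,0],[0,0,0,0,0,0,0],[0,0,0,0,0,0,0]]'
python3 - <<'E'
from h import *
s=telemetry.state();print(RN.inv().apply(s["tool_pos"]-N),RN.inv().apply(s["contact_force"]))
E
```

```text
time: 10.72
tool_pos: [0.6135, -0.2081, 0.1774]
tool_rot: [0.2, 0.749, 0.61, 0.164]
contact_force: [0.2, -0.4, 0.3]
gripper_width: 0.095
grasp_force: 60.3
[ 0.0004087  -0.00141156  0.03117023] [ 0.3797784  -0.33533086  0.11460342]
time: 11.22
tool_pos: [0.6184, -0.2091, 0.1691]
tool_rot: [0.201, 0.749, 0.61, 0.164]
contact_force: [0.6, -1.3, -0.6]
gripper_width: 0.091
grasp_force: 60.3
[ 0.0005763  -0.00142863  0.02144159] [ 0.47546913 -1.18840318 -0.91720375]
```

```bash
for i in 1; do python3 shift.py '[[0,0,0,0.0015,0,0,0],[0,0,0,0,0,0,0],[0,0,0,0,0,0,0]]'; done
python3 - <<'E'
from h import *
s=telemetry.state();print(RN.inv().apply(s["tool_pos"]-N),RN.inv().apply(s["contact_force"]))
E
python3 shift.py '[[0,0,0,0.0015,0,0,0],[0,0,0,0,0,0,0],[0,0,0,0,0,0,0]]'
python3 - <<'E'
from h import *
s=telemetry.state();print(RN.inv().apply(s["tool_pos"]-N),RN.inv().apply(s["contact_force"]))
E
```

```text
time: 11.6
tool_pos: [0.6192, -0.2093, 0.1678]
tool_rot: [0.201, 0.749, 0.61, 0.164]
contact_force: [-0.0, 0.9, -0.7]
gripper_width: 0.094
grasp_force: 60.3
[ 0.00057159 -0.00143048  0.01995952] [-0.51911115  0.90131826 -0.52145718]
time: 11.98
tool_pos: [0.6199, -0.2094, 0.167]
tool_rot: [0.201, 0.749, 0.61, 0.164]
contact_force: [-5.5, 2.1, 4.4]
gripper_width: 0.096
grasp_force: 61.2
[ 0.00084384 -0.0014701   0.01888835] [-2.77491476  0.9701167   6.73875222]
```

Contact is at the expected floor height, so I'll release with a small opening and lift off along the axis.

```bash
python3 shift.py '[[0.35,0,0,-0.0005,0,0,0],[0.35,0,0,0,0,0,0],[0.35,0,0,0,0,0,0]]'
python3 shift.py '[[0.35,0,0,-0.015,0,0,0],[0.35,0,0,-0.03,0,0,0],[0.35,0,0,-0.05,0,0,0],[0.35,0,0,-0.05,0,0,0],[0.35,0,0,0,0,0,0]]'
python3 - <<'E'
from h import *
f=imaging.grab_frame("wrist");g=imaging.grab_frame("top");s=telemetry.state();print(RN.inv().apply(s["tool_pos"]-N)); np.save("w5.npy",f);c=imaging.camera_params("wrist")
o=np.zeros((500,790,3),np.uint8);o[:384,:512]=f[:,:,::-1]
o[:384,515:787]=cv2.resize(g[110:250,300:399,::-1],(272,384),interpolation=cv2.INTER_CUBIC)
cv2.imwrite("pics/w5.png",o[:384])
for k in([0,0,0],[-.044,0,.008],[0,0,.027],[0,0,.013],[.034,0,.013],[-.034,0,.013]): print(k,proj(c,noz(k)))
E
```

```text
time: 12.35
tool_pos: [0.6197, -0.2094, 0.1667]
tool_rot: [0.201, 0.749, 0.61, 0.164]
contact_force: [0.2, -0.6, 0.5]
gripper_width: 0.352
grasp_force: 0.0
time: 12.98
tool_pos: [0.5493, -0.1957, 0.3003]
tool_rot: [0.206, 0.747, 0.61, 0.166]
contact_force: [0.2, 0.1, -0.3]
gripper_width: 0.351
grasp_force: 0.0
[ 0.00111449 -0.00157459  0.16529045]
[0, 0, 0] [256.62265644 171.48727355]
[-0.044, 0, 0.008] [217.99612903 173.32536257]
[0, 0, 0.027] [256.49818618 177.86945397]
[0, 0, 0.013] [256.56532755 174.42679732]
[0.034, 0, 0.013] [286.83028838 174.38197375]
[-0.034, 0, 0.013] [226.28432472 174.47164465]
```

View pics/w5.png

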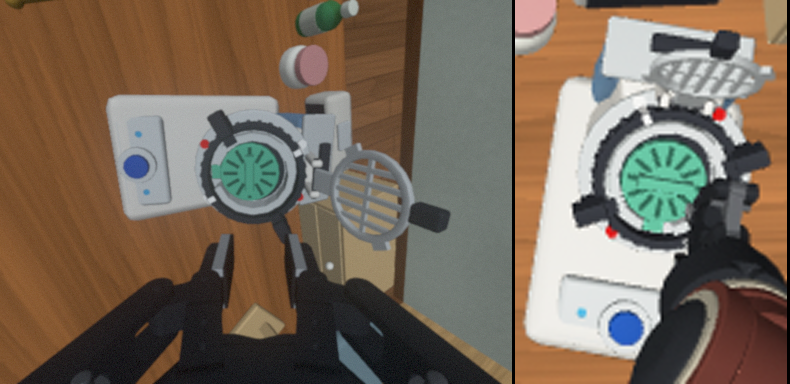

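The basket lies flat and concentric in the cup with its tab in the notch at (215,172). The lid tab is at (430,217) in the wrist view. Next I'll find the lid angle.

```bash
cat >> h.py <<'E'
def tab(t): return noz([.066-.120*np.cos(t)+.003*np.sin(t),0,.034+.120*np.sin(t)+.003*np.cos(t)])
E
python3 - <<'E'
from h import *
t=imaging.camera_params("top");c=imaging.camera_params("wrist");f=imaging.grab_frame("wrist")
g=cv2.cvtColor(f,cv2.COLOR_RGB2GRAY); m=(g<70).astype(np.uint8); m[:, :400]=0; m[:190]=0; m[245:]=0
n,l,st,ce=cv2.connectedComponentsWithStats(m); print([(st[i].tolist(),ce[i].round(1).tolist()) for i in range(1,n) if st[i,4]>80])
for th in np.arange(1.85,2.2,.05): print(round(th,2),tab(th).round(4),proj(t,tab(th)).round(1),proj(c,tab(th)).round(1))
print(proj(c,noz([0,0,.027])))
E
```

```text
[([419, 206, 43, 31, 949], [440.0, 221.0])]
1.85 [ 0.6425 -0.2126  0.3298] [374.2 141.4] [411.8 229.1]
1.9 [ 0.6483 -0.2138  0.331 ] [374.7 138.2] [418.9 227.7]
1.95 [ 0.6541 -0.215   0.3318] [375.2 135.1] [425.4 226.2]
2.0 [ 0.6599 -0.2162  0.3324] [375.7 132. ] [431.3 224.6]
2.05 [ 0.6658 -0.2174  0.3327] [376.1 128.9] [436.6 222.8]
2.1 [ 0.6717 -0.2186  0.3326] [376.4 126. ] [441.3 220.9]
2.15 [ 0.6775 -0.2198  0.3323] [376.8 123. ] [445.4 218.9]
2.2 [ 0.6834 -0.221   0.3317] [377.  120.2] [449.  216.8]
[256.49818618 177.86945397]
```

```bash
python3 shift.py '[[0.5,0,0,0,0,0,-0.175],[0.5,0,0,0,0,0,-0.175],[0.5,0,0,0,0,0,-0.175],[0.5,0,0,0,0,0,-0.175],[0.5,0,0,0,0,0,-0.175]]' | head -1
python3 shift.py '[[0.5,0,0,0,0,0,-0.175],[0.5,0,0,0,0,0,-0.175],[0.5,0,0,0,0,0,-0.175],[0.5,0,0,0,0,0,-0.171],[0.5,0,0,0,0,0,0]]'
python3 - <<'E'
from h import *
s=telemetry.state(); Rt=frame(-nz,ny);print(s["joint_pos"],RN.inv().apply(s["tool_pos"]-N),RN.inv().apply(tab(2.09)-N))
goto(tab(2.09)+nz*.05,Rt,4)
E
```

```text
time: 13.75
time: 14.38
tool_pos: [0.5482, -0.1945, 0.29]
tool_rot: [0.256, 0.099, 0.961, -0.025]
contact_force: [0.3, 0.4, -0.4]
gripper_width: 0.501
grasp_force: 0.0
[-0.55253564 -0.41404975  1.98504138  0.1954265   1.08533245 -1.96713024] [-0.00106093 -0.00120766  0.16206693] [ 1.28147313e-01 -6.40285108e-18  1.36697183e-01]
x4 row: [-0.0323, 0.0004, -0.0062] [0.0003, -0.0008, -0.0007] |d|0.0329 |w|0.001
```

```bash
python3 shift.py '[[0.5,-0.02,0,-0.025,0,0,0],[0.5,-0.04,0.0005,0,0,0,0],[0.5,-0.045,0.0005,0,0,0,0],[0.5,-0.0242,0,0,0,0,0],[0.5,0,0,0,0,0,0]]'
python3 - <<'E'
from h import *
imaging.grab_frame("top");imaging.grab_frame("top");f=imaging.grab_frame("wrist")
s=telemetry.state(); Rt=frame(-nz,ny);print(RN.inv().apply(s["tool_pos"]-N))
goto(tab(2.09)-nz*.006,Rt,2)
cv2.imwrite("pics/w6.png",f[:,:,::-1])
E
```

```text
time: 15.0
tool_pos: [0.6471, -0.2139, 0.3782]
tool_rot: [0.257, 0.099, 0.961, -0.026]
contact_force: [-0.0, -0.4, -1.0]
gripper_width: 0.499
grasp_force: 0.0
[ 0.12805532 -0.00038623  0.18776828]
x2 row: [-0.0001, 0.0002, 0.0285] [0.0004, -0.0012, -0.0008] |d|0.0285 |w|0.002
```

View pics/w6.png

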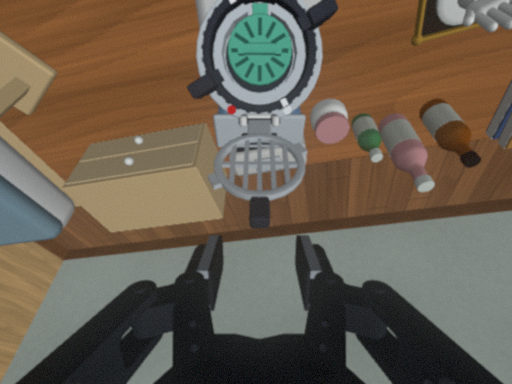

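The basket sits well in the cup. The lid tab at (260,212) is midway between the fingers, so I'll descend and pinch it.

```bash
python3 shift.py '[[0.5,0,0,0.03,0,0,0],[0.5,0,0,0.027,0,0,0],[0.5,0,0,0,0,0,0],[0,0,0,0,0,0,0],[0,0,0,0,0,0,0]]' 
python3 shift.py '[[0,0,0,0,0,0,0],[0,0,0,0,0,0,0]]'
python3 - <<'E'
from h import *
s=telemetry.state();p=RN.inv().apply(s["tool_pos"]-N);print(p,RN.inv().apply(s["contact_force"]))
# arc increments in tool axes (x=-nx,y=ny,z=-nz), fixed orientation
th=np.linspace(2.09,0,16); P=np.array([RN.inv().apply(tab(t)-N) for t in th]); d=np.diff(P,axis=0)
for a,b in zip(th[1:],d): print(round(a,3),[round(-b[0],4),0,round(-b[2],4)])
E
```

```text
time: 15.78
tool_pos: [0.6741, -0.2192, 0.3314]
tool_rot: [0.259, 0.098, 0.961, -0.026]
contact_force: [-0.9, 2.2, -0.1]
gripper_width: 0.163
grasp_force: 59.1
time: 16.02
tool_pos: [0.6745, -0.2194, 0.3313]
tool_rot: [0.259, 0.098, 0.961, -0.026]
contact_force: [-0.3, 2.0, 3.5]
gripper_width: 0.161
grasp_force: 59.4
[ 0.13107627 -0.00019977  0.13345971] [1.1792635  1.92456418 3.37433985]
1.951 [np.float64(0.0149), 0, np.float64(-0.0076)]
1.811 [np.float64(0.0158), 0, np.float64(-0.0055)]
1.672 [np.float64(0.0164), 0, np.float64(-0.0033)]
1.533 [np.float64(0.0167), 0, np.float64(-0.0009)]
1.393 [np.float64(0.0167), 0, np.float64(0.0014)]
1.254 [np.float64(0.0163), 0, np.float64(0.0037)]
1.115 [np.float64(0.0156), 0, np.float64(0.0059)]
0.975 [np.float64(0.0147), 0, np.float64(0.008)]
0.836 [np.float64(0.0134), 0, np.float64(0.01)]
0.697 [np.float64(0.0119), 0, np.float64(0.0117)]
0.557 [np.float64(0.0101), 0, np.float64(0.0133)]
0.418 [np.float64(0.0082), 0, np.float64(0.0146)]
0.279 [np.float64(0.0061), 0, np.float64(0.0156)]
0.139 [np.float64(0.0039), 0, np.float64(0.0163)]
0.0 [np.float64(0.0016), 0, np.float64(0.0166)]
```

```bash
python3 shift.py '[[0,0.0149,0,-0.0076,0,0,0],[0,0.0158,0,-0.0055,0,0,0],[0,0.0164,0,-0.0033,0,0,0],[0,0.0167,0,-0.0009,0,0,0],[0,0.0167,0,0.0014,0,0,0]]'
python3 shift.py '[[0,0.0163,0,0.0037,0,0,0],[0,0.0156,0,0.0059,0,0,0],[0,0.0147,0,0.008,0,0,0],[0,0.0134,0,0.01,0,0,0],[0,0,0,0,0,0,0]]'
python3 - <<'E'
from h import *
s=telemetry.state();p=RN.inv().apply(s["tool_pos"]-N);print(p,RN.inv().apply(s["contact_force"]),RN.inv().apply(tab(.836)-N))
E
```

```text
time: 16.65
tool_pos: [0.5986, -0.2035, 0.3047]
tool_rot: [0.26, 0.098, 0.96, -0.026]
contact_force: [1.9, 3.6, 4.5]
gripper_width: 0.148
grasp_force: 58.5
time: 17.27
tool_pos: [0.5594, -0.1958, 0.246]
tool_rot: [0.256, 0.098, 0.961, -0.025]
contact_force: [0.1, -0.2, -0.3]
gripper_width: 0.001
grasp_force: 0.0
[-0.01336094 -0.00031922  0.11838568] [ 0.01094494 -0.14240746 -0.30303401] [-1.22264241e-02  1.06202653e-17  1.25047386e-01]
```

The fingers read fully shut, so the tab slipped out partway. I'll back off and find the lid angle from the images numerically.

```bash
python3 shift.py '[[0.3,0,0,-0.04,0,0,0],[0.5,0,0,-0.05,0,0,0],[0.5,0,0,-0.04,0,0,0],[0.5,0,0,0,0,0,0],[0.5,0,0,0,0,0,0]]'
python3 - <<'E'
from h import *
imaging.grab_frame("top");imaging.grab_frame("top");f=imaging.grab_frame("wrist");c=imaging.camera_params("wrist");g=imaging.grab_frame("scene");k=imaging.camera_params("scene");t=imaging.grab_frame("top");tc=imaging.camera_params("top")
np.save("w7.npy",f);np.save("s7.npy",g);np.save("t7.npy",t)
G=[cv2.GaussianBlur(cv2.cvtColor(a,cv2.COLOR_RGB2GRAY),(5,5),0) for a in(f,g,t)]
for th in np.arange(.5,2.1,.1):
    o=[]
    for im,cc in zip(G,(c,k,tc)):
        u,v=proj(cc,tab(th)).round().astype(int); o.append((int(u),int(v),int(im[v,u]) if 0<=u<512 and 0<=v<384 else None))
    print(round(th,2),o)
E
```

```text
time: 17.9
tool_pos: [0.497, -0.1833, 0.3607]
tool_rot: [0.257, 0.098, 0.961, -0.026]
contact_force: [-0.4, 0.0, -0.7]
gripper_width: 0.5
grasp_force: 0.0
0.5 [(260, 153, 97), (177, 195, 142), (355, 202, 206)]
0.6 [(260, 161, 129), (176, 191, 135), (356, 201, 164)]
0.7 [(260, 170, 129), (176, 188, 144), (358, 199, 76)]
0.8 [(260, 180, 97), (176, 184, 146), (359, 196, 78)]
0.9 [(260, 191, 92), (176, 181, 149), (361, 193, 199)]
1.0 [(260, 202, 135), (176, 178, 79), (362, 189, 157)]
1.1 [(261, 214, 77), (176, 175, 52), (364, 185, 127)]
1.2 [(261, 227, 58), (177, 173, 44), (365, 180, 56)]
1.3 [(261, 239, 71), (178, 172, 45), (367, 175, 42)]
1.4 [(261, 250, 107), (178, 171, 47), (368, 169, 134)]
1.5 [(261, 261, 133), (179, 170, 58), (370, 163, 172)]
1.6 [(261, 271, 135), (180, 170, 70), (371, 157, 185)]
1.7 [(261, 280, 135), (182, 170, 105), (372, 151, 114)]
1.8 [(261, 288, 134), (183, 171, 112), (374, 145, 200)]
1.9 [(260, 295, 133), (185, 173, 122), (375, 138, 215)]
2.0 [(260, 300, 133), (186, 175, 125), (376, 132, 214)]
```

The lid now stands at about 1.22 rad in all three views. I'll pinch again, deeper this time.

Run:
```python
from h import *
s=telemetry.state(); Rt=frame(-nz,ny);print(RN.inv().apply(s["tool_pos"]-N),RN.inv().apply(tab(1.22)-N))
goto(tab(1.22)+nz*.05,Rt,1);goto(tab(1.22)-nz*.012,Rt,1)
th=np.linspace(1.22,.3,10); P=np.array([RN.inv().apply(tab(t)-N) for t in th]); d=np.diff(P,axis=0)
for a,b in zip(th[1:],d): print(round(a,3),[float(round(-b[0],4)),0,float(round(-b[2],4))])
```

```text
[-0.01176608 -0.00033511  0.24863842] [ 2.75798085e-02 -4.45076548e-18  1.47722860e-01]
x1 row: [-0.0395, 0.0003, 0.0508] [0.0012, -0.0025, -0.0005] |d|0.0643 |w|0.003
x1 row: [-0.0396, 0.0002, 0.1128] [0.0012, -0.0025, -0.0005] |d|0.1196 |w|0.003
1.118 [0.0114, 0, 0.0045]
1.016 [0.0109, 0, 0.0057]
0.913 [0.0103, 0, 0.0067]
0.811 [0.0095, 0, 0.0077]
0.709 [0.0087, 0, 0.0087]
0.607 [0.0077, 0, 0.0095]
0.504 [0.0067, 0, 0.0103]
0.402 [0.0056, 0, 0.0109]
0.3 [0.0045, 0, 0.0114]
```

```bash
python3 shift.py '[[0.5,-0.0395,0,0,0,0,0],[0.5,0,0,0.05,0,0,0],[0.5,0,0,0.04,0,0,0],[0.5,0,0,0.023,0,0,0],[0.5,0,0,0,0,0,0]]'
python3 shift.py '[[0.5,0,0,0,0,0,0],[0,0,0,0,0,0,0],[0,0,0,0,0,0,0],[0,0,0,0,0,0,0],[0,0,0,0,0,0,0]]'
python3 - <<'E'
from h import *
s=telemetry.state();print(RN.inv().apply(s["tool_pos"]-N),RN.inv().apply(s["contact_force"]))
E
```

```text
time: 18.77
tool_pos: [0.5851, -0.2007, 0.2793]
tool_rot: [0.255, 0.098, 0.962, -0.025]
contact_force: [-0.8, 0.2, 0.5]
gripper_width: 0.5
grasp_force: 0.0
time: 19.4
tool_pos: [0.5859, -0.2009, 0.2854]
tool_rot: [0.258, 0.097, 0.961, -0.026]
contact_force: [-3.2, 3.1, 4.4]
gripper_width: 0.171
grasp_force: 60.2
[2.97522520e-02 5.37727709e-05 1.38945757e-01] [-1.08040999  2.40743838  5.66116957]
```

```bash
python3 shift.py '[[0,0.0114,0,0.0025,0,0,0],[0,0.0109,0,0.0047,0,0,0],[0,0.0103,0,0.0067,0,0,0],[0,0,0,0,0,0,0]]'
python3 shift.py '[[0,0.0095,0,0.0077,0,0,0],[0,0.0087,0,0.0087,0,0,0],[0,0.0077,0,0.0095,0,0,0],[0,0,0,0,0,0,0]]'
python3 - <<'E'
from h import *
s=telemetry.state();print(RN.inv().apply(s["tool_pos"]-N),RN.inv().apply(s["contact_force"]),RN.inv().apply(tab(.607)-N))
E
```

```text
time: 19.9
tool_pos: [0.5647, -0.1965, 0.256]
tool_rot: [0.258, 0.098, 0.961, -0.026]
contact_force: [-4.0, 3.9, 5.0]
gripper_width: 0.167
grasp_force: 61.6
time: 20.4
tool_pos: [0.5544, -0.1944, 0.2189]
tool_rot: [0.256, 0.098, 0.961, -0.025]
contact_force: [-8.3, 4.2, 4.3]
gripper_width: 0.168
grasp_force: 65.8
[-0.0313807   0.0001535   0.09739879] [-5.59336669  2.43008348  8.19342454] [-3.08523337e-02  1.43824318e-17  1.04912802e-01]
```

```bash
python3 shift.py '[[0,0.0067,0,0.0103,0,0,0],[0,0.0056,0,0.0109,0,0,0],[0,0.0045,0,0.0114,0,0,0],[0,0,0,0,0,0,0]]'
python3 shift.py '[[0,0.0035,0,0.0118,0,0,0],[0,0.0023,0,0.0121,0,0,0],[0,0,0,0,0,0,0]]'
python3 - <<'E'
from h import *
s=telemetry.state();print(RN.inv().apply(s["tool_pos"]-N),RN.inv().apply(s["contact_force"]),RN.inv().apply(tab(.1)-N))
E
```

```text
time: 20.9
tool_pos: [0.5555, -0.1946, 0.1807]
tool_rot: [0.255, 0.098, 0.962, -0.025]
contact_force: [-8.0, 3.9, 1.3]
gripper_width: 0.167
grasp_force: 69.0
time: 21.28
tool_pos: [0.5622, -0.1959, 0.1567]
tool_rot: [0.255, 0.098, 0.962, -0.025]
contact_force: [-6.5, 3.2, -0.8]
gripper_width: 0.171
grasp_force: 71.2
[-0.05563565  0.00020392  0.03964576] [-6.43847779  1.81823935  2.84205391] [-5.31009996e-02 -1.89001944e-19  4.89650225e-02]
```

```bash
python3 shift.py '[[0,0,0,0.006,0,0,0],[0,0,0,0.004,0,0,0],[0,0,0,0,0,0,0]]'
python3 - <<'E'
from h import *
s=telemetry.state();print(RN.inv().apply(s["tool_pos"]-N),RN.inv().apply(s["contact_force"]))
E
python3 shift.py '[[0.4,0,0,0,0,0,0],[0.4,0,0,0,0,0,0],[0.4,0,0,-0.02,0,0,0],[0.4,0,0,-0.03,0,0,0],[0,0,0,0,0,0,0]]'
python3 shift.py '[[0,0,0,0,0,0,0],[0,0,0,0,0,0,0]]'
python3 - <<'E'
from h import *
s=telemetry.state();print(RN.inv().apply(s["tool_pos"]-N),RN.inv().apply(s["contact_force"]))
goto(noz([-.052,0,.05]),frame(-nz,ny),1)
E
```

```text
time: 21.65
tool_pos: [0.5662, -0.1967, 0.1474]
tool_rot: [0.254, 0.097, 0.962, -0.025]
contact_force: [-7.7, 3.0, -0.9]
gripper_width: 0.167
grasp_force: 72.2
[-0.05671422  0.00022268  0.02953735] [-7.48966234  1.44238749  3.2617907 ]
time: 22.28
tool_pos: [0.5458, -0.194, 0.1979]
tool_rot: [0.261, 0.098, 0.96, -0.028]
contact_force: [0.9, -0.5, 0.1]
gripper_width: 0.202
grasp_force: 0.0
time: 22.52
tool_pos: [0.5443, -0.1927, 0.1926]
tool_rot: [0.257, 0.098, 0.961, -0.026]
contact_force: [0.2, -0.1, -0.1]
gripper_width: -0.0
grasp_force: 0.0
[-0.05341487 -0.00028163  0.07977399] [ 0.13569028 -0.07263504 -0.19777436]
x1 row: [-0.0015, 0.0003, 0.0298] [0.0008, -0.0019, -0.0004] |d|0.0298 |w|0.002
```

```bash
python3 shift.py '[[0,-0.0015,0,0.02,0,0,0],[0,0,0,0.012,0,0,0],[0,0,0,0.003,0,0,0],[0,0,0,0,0,0,0]]'
python3 - <<'E'
from h import *
s=telemetry.state();print(RN.inv().apply(s["tool_pos"]-N),RN.inv().apply(s["contact_force"]))
E
python3 shift.py '[[0,0,0,0.003,0,0,0],[0,0,0,0,0,0,0],[0,0,0,0,0,0,0]]'
python3 - <<'E'
from h import *
s=telemetry.state();print(RN.inv().apply(s["tool_pos"]-N),RN.inv().apply(s["contact_force"]))
E
```

```text
time: 23.02
tool_pos: [0.5629, -0.1966, 0.1641]
tool_rot: [0.257, 0.098, 0.961, -0.026]
contact_force: [0.6, -0.5, -0.2]
gripper_width: 0.002
grasp_force: 0.0
[-0.05119799 -0.00035574  0.04557323] [ 0.53705126 -0.3170384  -0.48441992]
time: 23.4
tool_pos: [0.5647, -0.1972, 0.1629]
tool_rot: [0.258, 0.098, 0.961, -0.026]
contact_force: [-3.4, 0.9, 4.2]
gripper_width: -0.0
grasp_force: 2.7
[-0.05013411 -0.00058221  0.04361703] [-0.92920829  0.17890746  5.3906104 ]
```

```bash
python3 shift.py '[[0,0,0,0.003,0,0,0],[0,0,0,0,0,0,0],[0,0,0,0,0,0,0]]'
python3 - <<'E'
from h import *
s=telemetry.state();print(RN.inv().apply(s["tool_pos"]-N),RN.inv().apply(s["contact_force"]))
E
python3 shift.py '[[0,0,0,-0.02,0,0,0],[0,0,0,-0.04,0,0,0],[0,0,0,-0.05,0,0,0],[0,0,0,0,0,0,0],[0,0,0,0,0,0,0]]'
python3 - <<'E'
from h import *
imaging.grab_frame("top");f=imaging.grab_frame("wrist");c=imaging.camera_params("wrist");t=imaging.grab_frame("top");tc=imaging.camera_params("top")
np.save("t8.npy",t);np.save("w8.npy",f)
s=telemetry.state();print(RN.inv().apply(s["tool_pos"]-N),s["joint_pos"])
# dark wings: sample gray around circle r=65,z=50
for nm,im,cc in(("wrist",f,c),("top",t,tc)):
    g=cv2.GaussianBlur(cv2.cvtColor(im,cv2.COLOR_RGB2GRAY),(3,3),0); o=[]
    for a in list(range(80,141,4))+list(range(-100,-39,4)):
        u,v=proj(cc,noz([.065*np.cos(np.radians(a)),.065*np.sin(np.radians(a)),.05])).round().astype(int); o.append((a,int(g[v,u]) if 0<=u<512 and 0<=v<384 else None))
    print(nm,o)
E
```

```text
time: 23.78
tool_pos: [0.5653, -0.1974, 0.1621]
tool_rot: [0.257, 0.097, 0.961, -0.026]
contact_force: [-25.5, 6.4, 21.3]
gripper_width: -0.002
grasp_force: 15.9
[-0.05008075 -0.00062391  0.04260384] [-12.12167328   1.1093029   31.55969632]
time: 24.4
tool_pos: [0.5119, -0.1862, 0.254]
tool_rot: [0.257, 0.098, 0.961, -0.026]
contact_force: [0.1, -0.4, -0.4]
gripper_width: -0.003
grasp_force: 0.0
[-5.24783487e-02 -1.36223880e-04  1.48127310e-01] [-0.58219087 -0.50314227  2.10867496  0.21476554  1.05734083 -2.010307  ]
wrist [(80, 64), (84, 61), (88, 67), (92, 103), (96, 128), (100, 129), (104, 128), (108, 115), (112, 87), (116, 56), (120, 57), (124, 55), (128, 46), (132, 47), (136, 48), (140, 159), (-100, 108), (-96, 107), (-92, 117), (-88, 107), (-84, 107), (-80, 109), (-76, 65), (-72, 39), (-68, 39), (-64, 50), (-60, 49), (-56, 89), (-52, 115), (-48, 114), (-44, 94), (-40, 26)]
top [(80, 160), (84, 173), (88, 174), (92, 217), (96, 217), (100, 213), (104, 87), (108, 37), (112, 44), (116, 60), (120, 60), (124, 143), (128, 215), (132, 233), (136, 235), (140, 228), (-100, 131), (-96, 130), (-92, 126), (-88, 142), (-84, 143), (-80, 136), (-76, 135), (-72, 133), (-68, 127), (-64, 75), (-60, 60), (-56, 60), (-52, 41), (-48, 37), (-44, 142), (-40, 219)]
```

The lid is firmly shut: it stays stiff at 30 N at the expected height. The left wing stands at about 116°. I'll work out the push path for the closed fingers.

```bash
cat >> h.py <<'E'
def F(a):
    a=np.radians(a);t=np.array([np.sin(a),-np.cos(a)]);h=.007+.011*abs(t[0])+.0145*abs(t[1]); return .065*np.array([np.cos(a),np.sin(a)])-h*t
E
python3 - <<'E'
from h import *
s=telemetry.state();print(RN.inv().apply(s["tool_pos"]-N))
goto(noz([-.058,.042,.06]),frame(-nz,ny),1)
p=np.array([-.058,.042])
for a in(114,106,98,90,82,74,67,60):
    q=F(a);print(a,q.round(4),"row",[round(-(q-p)[0],4),round((q-p)[1],4)]);p=q
E
```

```text
[-5.24783487e-02 -1.36223880e-04  1.48127310e-01]
x1 row: [0.0053, 0.042, 0.0882] [0.0014, -0.0031, -0.0007] |d|0.0978 |w|0.003
114 [-0.0474  0.05  ] row [np.float64(-0.0106), np.float64(0.008)]
106 [-0.0387  0.0565] row [np.float64(-0.0087), np.float64(0.0065)]
98 [-0.0288  0.0616] row [np.float64(-0.0099), np.float64(0.0051)]
90 [-0.018  0.065] row [np.float64(-0.0108), np.float64(0.0034)]
82 [-0.0107  0.0671] row [np.float64(-0.0073), np.float64(0.0021)]
74 [-0.0028  0.0684] row [np.float64(-0.0079), np.float64(0.0013)]
67 [0.0044 0.0687] row [np.float64(-0.0072), np.float64(0.0003)]
60 [0.0119 0.0682] row [np.float64(-0.0075), np.float64(-0.0006)]
```

```bash
python3 shift.py '[[0,0.0053,0.042,0,0,-0.003,0],[0,0,0,0.045,0,0,0],[0,0,0,0.043,0,0,0],[0,0,0,0.015,0,0,0],[0,0,0,0.01,0,0,0]]' 
python3 shift.py '[[0,0,0,0,0,0,0],[0,0,0,0,0,0,0],[0,-0.0106,0.008,0,0,0,0],[0,0,0,0,0,0,0]]'
python3 - <<'E'
from h import *
s=telemetry.state();print(RN.inv().apply(s["tool_pos"]-N),RN.inv().apply(s["contact_force"]))
E
```

```text
time: 25.18
tool_pos: [0.5716, -0.1556, 0.153]
tool_rot: [0.258, 0.098, 0.961, -0.026]
contact_force: [-0.0, -0.0, -0.2]
gripper_width: -0.001
grasp_force: 0.0
time: 25.68
tool_pos: [0.5833, -0.1494, 0.1612]
tool_rot: [0.26, 0.097, 0.96, -0.026]
contact_force: [-0.5, -0.2, 0.4]
gripper_width: 0.002
grasp_force: 0.0
[-0.04359032  0.04996143  0.0378476 ] [-0.20261993 -0.32114575  0.5715472 ]
```

```bash
python3 shift.py '[[0,-0.0087,0.0065,0.002,0,0,0],[0,-0.0099,0.0051,0,0,0,0],[0,0,0,0,0,0,0]]'
python3 - <<'E'
from h import *
s=telemetry.state();print(RN.inv().apply(s["tool_pos"]-N),RN.inv().apply(s["contact_force"]))
E
python3 shift.py '[[0,-0.0108,0.0034,0,0,0,0],[0,-0.0073,0.0021,0,0,0,0],[0,0,0,0,0,0,0]]'
python3 - <<'E'
from h import *
s=telemetry.state();print(RN.inv().apply(s["tool_pos"]-N),RN.inv().apply(s["contact_force"]))
E
```

```text
time: 26.05
tool_pos: [0.6024, -0.1413, 0.168]
tool_rot: [0.26, 0.097, 0.96, -0.026]
contact_force: [0.0, -0.9, 0.7]
gripper_width: 0.0
grasp_force: 0.0
[-0.02531095  0.06177987  0.03522121] [ 0.53176896 -0.90156637  0.54180258]
time: 26.42
tool_pos: [0.6187, -0.1394, 0.1771]
tool_rot: [0.26, 0.098, 0.96, -0.026]
contact_force: [-0.0, -0.3, -0.1]
gripper_width: -0.003
grasp_force: 0.0
[-0.00736375  0.06688679  0.03529616] [-0.03235725 -0.30111968 -0.09302132]
```

```bash
python3 shift.py '[[0,-0.0079,0.0013,0,0,0,0],[0,-0.0072,0.0003,0,0,0,0],[0,-0.004,-0.0003,0,0,0,0],[0,0,0,0,0,0,0]]'
python3 - <<'E'
from h import *
s=telemetry.state();print(RN.inv().apply(s["tool_pos"]-N),RN.inv().apply(s["contact_force"]))
t=imaging.grab_frame("top");tc=imaging.camera_params("top");f=imaging.grab_frame("wrist");c=imaging.camera_params("wrist")
for nm,im,cc in(("wrist",f,c),("top",t,tc)):
    g=cv2.GaussianBlur(cv2.cvtColor(im,cv2.COLOR_RGB2GRAY),(3,3),0); o=[]
    for a in list(range(30,141,6))+list(range(-150,-39,6)):
        u,v=proj(cc,noz([.065*np.cos(np.radians(a)),.065*np.sin(np.radians(a)),.05])).round().astype(int); o.append((a,int(g[v,u]) if 0<=u<512 and 0<=v<384 else None))
    print(nm,o)
E
```

```text
time: 26.92
tool_pos: [0.6348, -0.1417, 0.1865]
tool_rot: [0.26, 0.098, 0.96, -0.026]
contact_force: [-0.9, -0.0, -0.2]
gripper_width: -0.002
grasp_force: 0.1
[0.01144062 0.06793382 0.03531939] [-0.86465218 -0.205871    0.26284749]
wrist [(30, 37), (36, 20), (42, 17), (48, 22), (54, 18), (60, 24), (66, 25), (72, 56), (78, 60), (84, 56), (90, 52), (96, 161), (102, 160), (108, 161), (114, 143), (120, 60), (126, 57), (132, 52), (138, 57), (-150, 90), (-144, 91), (-138, 90), (-132, 76), (-126, 25), (-120, 39), (-114, 42), (-108, 82), (-102, 90), (-96, 95), (-90, 101), (-84, 106), (-78, 102), (-72, 103), (-66, 104), (-60, 136), (-54, 134), (-48, 135), (-42, 134)]
top [(30, 59), (36, 50), (42, 54), (48, 66), (54, 42), (60, 60), (66, 62), (72, 63), (78, 30), (84, 34), (90, 62), (96, 110), (102, 58), (108, 40), (114, 49), (120, 57), (126, 62), (132, 64), (138, 68), (-150, 58), (-144, 60), (-138, 52), (-132, 45), (-126, 87), (-120, 66), (-114, 62), (-108, 50), (-102, 136), (-96, 135), (-90, 140), (-84, 148), (-78, 141), (-72, 138), (-66, 137), (-60, 140), (-54, 166), (-48, 177), (-42, 211)]
```

The right wing is now near -118°, so the collar is turning and close to its stop. I'll push on gently until the stop is felt.

```bash
for i in 1; do python3 shift.py '[[0,-0.003,0.0002,0,0,0,0],[0,0,0,0,0,0,0],[0,0,0,0,0,0,0]]' | sed -n 2,4p; done
python3 - <<'E'
from h import *
s=telemetry.state();print(RN.inv().apply(s["tool_pos"]-N),RN.inv().apply(s["contact_force"]))
E
python3 shift.py '[[0,-0.003,-0.0005,0,0,0,0],[0,0,0,0,0,0,0],[0,0,0,0,0,0,0]]' | sed -n 2,4p
python3 - <<'E'
from h import *
s=telemetry.state();print(RN.inv().apply(s["tool_pos"]-N),RN.inv().apply(s["contact_force"]))
E
```

```text
tool_pos: [0.6367, -0.1418, 0.1874]
tool_rot: [0.259, 0.098, 0.961, -0.026]
contact_force: [-1.5, 0.4, -1.1]
[0.01355699 0.0681689  0.03512294] [-1.90664696  0.13091416 -0.17622077]
tool_pos: [0.6393, -0.1429, 0.189]
tool_rot: [0.259, 0.098, 0.961, -0.026]
contact_force: [-0.1, -0.3, -1.6]
[0.01669683 0.06764057 0.03515479] [-0.82835863 -0.34284215 -1.35410517]
```

```bash
python3 shift.py '[[0,-0.003,-0.0007,0,0,0,0],[0,0,0,0,0,0,0],[0,0,0,0,0,0,0]]' | sed -n 2,4p
python3 - <<'E'
from h import *
s=telemetry.state();print(RN.inv().apply(s["tool_pos"]-N),RN.inv().apply(s["contact_force"]))
E
python3 shift.py '[[0,-0.002,-0.0007,0,0,0,0],[0,0,0,0,0,0,0],[0,0,0,0,0,0,0]]' | sed -n 2,4p
python3 - <<'E'
from h import *
s=telemetry.state();print(RN.inv().apply(s["tool_pos"]-N),RN.inv().apply(s["contact_force"]))
E
```

```text
tool_pos: [0.6402, -0.1432, 0.189]
tool_rot: [0.257, 0.098, 0.961, -0.025]
contact_force: [-7.5, 3.3, 0.1]
[0.01757682 0.06746754 0.03464162] [-6.91653825  1.7423905   4.07761253]
tool_pos: [0.6407, -0.1433, 0.1887]
tool_rot: [0.255, 0.097, 0.962, -0.025]
contact_force: [-11.7, 5.6, 1.1]
[0.01780175 0.06748805 0.03418774] [-10.36684376   3.08047214   7.24920788]
```

The stop is reached: force rises while the position stalls. Backing off and verifying.

```bash
python3 shift.py '[[0,0.015,0.002,0,0,0,0],[0,0,0,-0.04,0,0,0],[0,0,0,-0.06,0,0,0],[0,0.03,-0.03,-0.03,0,0,0],[0,0.03,-0.03,0,0,0,0]]' | head -2
python3 shift.py '[[0,0.03,0,0,0,0,0],[0,0,0,0,0,0,0],[0,0,0,0,0,0,0]]' | head -2
python3 - <<'E'
from h import *
f=imaging.grab_frame("wrist");c=imaging.camera_params("wrist");t=imaging.grab_frame("top");tc=imaging.camera_params("top");manip
s=telemetry.state();print(s["tool_pos"],RN.inv().apply(s["tool_pos"]-N))
for nm,im,cc in(("wrist",f,c),("top",t,tc)):
    print(nm,"red",[(b[0].round(1).tolist(),int(b[1])) for b in blobs(im,"red",4)],"blue",[(b[0].round(1).tolist(),int(b[1])) for b in blobs(im,"blue",40)])
    g=cv2.GaussianBlur(cv2.cvtColor(im,cv2.COLOR_RGB2GRAY),(3,3),0)
    print([(a,int(g[tuple(proj(cc,noz([.065*np.cos(np.radians(a)),.065*np.sin(np.radians(a)),.05])).round().astype(int)[::-1].clip(0,383))])) for a in list(range(36,85,4))+list(range(-140,-99,4))])
u=max(blobs(f,"blue",40),key=lambda b:b[1])[0]
x,e=tri(ray(c,*u),ray(tc,339.73,229.09));print("button",x,e)
o=np.zeros((384,790,3),np.uint8);o[:,:512]=f[:,:,::-1];o[:,515:787]=cv2.resize(t[110:250,300:399,::-1],(272,384),interpolation=cv2.INTER_CUBIC);cv2.imwrite("pics/w9.png",o)
E
```

```text
time: 29.15
tool_pos: [0.5044, -0.1767, 0.2714]
time: 29.52
tool_pos: [0.4794, -0.1708, 0.2525]
[ 0.47962189 -0.17063411  0.25248201] [-0.08217362  0.00834209  0.16554806]
wrist red [([279.2, 195.3], 27)] blue [([252.4, 115.4], 435)]
[(36, 25), (40, 25), (44, 29), (48, 30), (52, 30), (56, 29), (60, 49), (64, 44), (68, 38), (72, 46), (76, 93), (80, 136), (84, 135), (-140, 67), (-136, 48), (-132, 47), (-128, 45), (-124, 54), (-120, 56), (-116, 57), (-112, 102), (-108, 110), (-104, 110), (-100, 118)]
top red [([373.7, 151.2], 12), ([166.2, 184.1], 693), ([334.0, 193.8], 8)] blue [([339.8, 229.4], 114)]
[(36, 53), (40, 50), (44, 52), (48, 68), (52, 34), (56, 53), (60, 59), (64, 56), (68, 88), (72, 89), (76, 89), (80, 164), (84, 164), (-140, 228), (-136, 206), (-132, 172), (-128, 140), (-124, 62), (-120, 58), (-116, 52), (-112, 61), (-108, 127), (-104, 128), (-100, 129)]
button [ 0.51452295 -0.1858569   0.0612934 ] [np.float64(0.0011717062205186747), np.float64(0.0011717062205186968)]
```

View pics/w9.png

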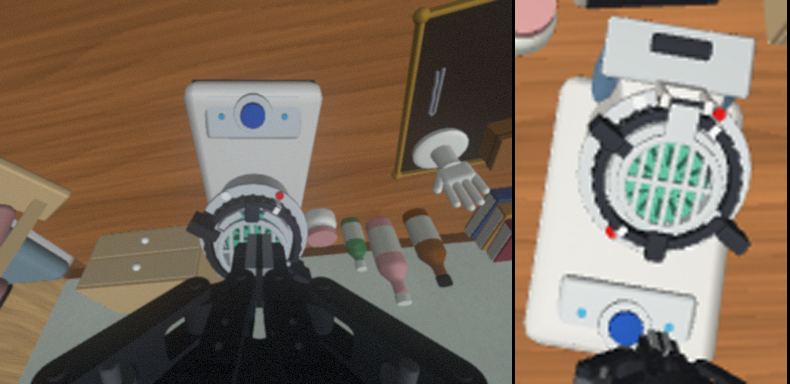

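The lid is shut over the basket, the wings are at about 60° and -120°, and the pointers sit beside the red dots at (719,115) and (611,232). The collar is locked. Now the button.

```bash
cat >> h.py <<'E'
b=np.array([-np.sin(.3)*np.cos(YAW),-np.sin(.3)*np.sin(YAW),np.cos(.3)]); RB=frame(-b,ny); B=np.array([.5143,-.185,.062])
def bt():
    s=telemetry.state(); print("B-frame (tool axes) err",RB.inv().apply(B-s["tool_pos"]).round(4),"F",RB.inv().apply(s["contact_force"]).round(1),s["time"])
E
python3 - <<'E'
from h import *
goto(B+b*.05,RB,4)
E
```

```text
x4 row: [0.0103, -0.0018, 0.0347] [-0.0, 0.0572, 0.0002] |d|0.0362 |w|0.057
```

```bash
python3 shift.py '[[0,0.0103,-0.0018,0.0347,0,0.0572,0],[0,0.0103,-0.0018,0.0347,0,0.0572,0],[0,0.0103,-0.0018,0.0347,0,0.0572,0],[0,0.0103,-0.0018,0.0347,0,0.0572,0],[0,0,0,0,0,0,0]]'
python3 shift.py '[[0,0,0,0,0,0,0],[0,0,0,0,0,0,0]]' | head -1
python3 - <<'E'
from h import *
bt(); goto(B+b*.01,RB,2)
f=imaging.grab_frame("wrist");c=imaging.camera_params("wrist");tc=imaging.camera_params("top")
u=max(blobs(f,"blue",40),key=lambda q:q[1]);x,e=tri(ray(c,*u[0]),ray(tc,339.73,229.3));print(u,x,e,onz(c,*u[0],.062))
E
```

```text
time: 30.25
tool_pos: [0.4982, -0.1809, 0.1051]
tool_rot: [0.145, 0.1, 0.984, -0.013]
contact_force: [0.4, 0.6, 0.4]
gripper_width: -0.0
grasp_force: 0.0
time: 30.5
B-frame (tool axes) err [0.0002 0.0005 0.0507] F [-0.1 -0.4 -0. ] 30.5
x2 row: [0.0001, 0.0002, 0.0204] [-0.0005, 0.0009, 0.0002] |d|0.0204 |w|0.001
(array([258.64148936, 211.98297872]), np.int32(940)) [ 0.51385257 -0.18576424  0.06241173] [np.float64(0.0013111217226797096), np.float64(0.0013111217226797127)] [ 0.51439995 -0.18716622  0.062     ]
```

```bash
python3 shift.py '[[0,0,0,0.022,0,0,0],[0,0,0,0.022,0,0,0],[0,0,0,0,0,0,0],[0,0,0,0,0,0,0]]' | sed -n 4p
python3 -c "from h import *;bt()"
python3 shift.py '[[0,0,0,0.004,0,0,0],[0,0,0,0,0,0,0],[0,0,0,0,0,0,0]]' | sed -n 4p
python3 -c "from h import *;bt()"
python3 shift.py '[[0,0,0,0.003,0,0,0],[0,0,0,0,0,0,0],[0,0,0,0,0,0,0]]' | sed -n 4p
python3 -c "from h import *;bt()"
```

```text
contact_force: [-0.1, -0.6, 0.6]
B-frame (tool axes) err [-0.0007  0.0004  0.0061] F [-0.2 -0.6 -0.6] 31.05
contact_force: [0.8, -0.7, 2.9]
B-frame (tool axes) err [-0.0006  0.0005  0.0017] F [-1.8 -0.6 -2.5] 31.425
contact_force: [0.4, -0.7, 4.0]
B-frame (tool axes) err [-0.0008  0.0004 -0.0016] F [-1.7 -0.6 -3.6] 31.8
```

```bash
python3 shift.py '[[0,0,0,0.002,0,0,0],[0,0,0,0,0,0,0],[0,0,0,0,0,0,0]]' | sed -n 4p
python3 -c "from h import *;bt()"
python3 shift.py '[[0,0,0,0.002,0,0,0],[0,0,0,0,0,0,0],[0,0,0,0,0,0,0]]' | sed -n 4p
python3 -c "from h import *;bt()"
python3 shift.py '[[0,0,0,0.0015,0,0,0],[0,0,0,0,0,0,0],[0,0,0,0,0,0,0]]' | sed -n 4p
python3 -c "from h import *;bt()"
```

```text
contact_force: [-0.8, -0.8, 8.1]
B-frame (tool axes) err [-0.0008  0.0004 -0.0034] F [-1.8 -1.  -7.9] 32.175
contact_force: [-13.7, 3.9, 23.0]
B-frame (tool axes) err [-0.0006  0.0005 -0.0037] F [  6.8   1.  -26.2] 32.55
contact_force: [-23.5, 6.6, 35.9]
B-frame (tool axes) err [-0.0005  0.0005 -0.004 ] F [ 12.7   1.7 -41.5] 32.925
```

The button bottomed out after about 6 mm of travel. Releasing and retreating, then a final check.

```bash
python3 shift.py '[[0,0,0,-0.01,0,0,0],[0,0,0,-0.03,0,0,0],[0,0,0,-0.05,0,0,0],[0,0,0,-0.06,0,0,0],[0,0,0,-0.03,0,0,0]]' | head -2
python3 shift.py '[[0,0.03,0,-0.03,0,0,0],[0,0,0,0,0,0,0],[0,0,0,0,0,0,0],[0,0,0,0,0,0,0]]'
python3 - <<'E'
from h import *
f=imaging.grab_frame("wrist");c=imaging.camera_params("wrist");t=imaging.grab_frame("top");tc=imaging.camera_params("top")
u=max(blobs(f,"blue",40),key=lambda q:q[1]);print("button",tri(ray(c,*u[0]),ray(tc,339.73,229.3)))
a=np.load("top.npy"); d=cv2.absdiff(a,t).max(2); d=d[140:275,110:270]; print("tray diff px (basket removed)",[(st.tolist()) for st in cv2.connectedComponentsWithStats((d>50).astype(np.uint8))[2][1:] if st[4]>12])
g=cv2.GaussianBlur(cv2.cvtColor(t,cv2.COLOR_RGB2GRAY),(3,3),0)
print([(k,int(g[tuple(proj(tc,noz([.065*np.cos(np.radians(k)),.065*np.sin(np.radians(k)),.05])).round().astype(int)[::-1])])) for k in list(range(44,85,4))+list(range(-140,-99,4))])
print("lid tab gray",[(th,int(g[tuple(proj(tc,tab(th)).round().astype(int)[::-1])])) for th in(0,.1,.2,.3,.5)])
E
```

```text
time: 33.55
tool_pos: [0.4625, -0.1744, 0.2283]
time: 34.05
tool_pos: [0.4261, -0.1667, 0.244]
tool_rot: [0.146, 0.1, 0.984, -0.014]
contact_force: [-0.1, 0.6, 0.2]
gripper_width: -0.0
grasp_force: 0.0
button (array([ 0.5138396 , -0.1857044 ,  0.06306061]), [np.float64(0.0013684441641869478), np.float64(0.0013684441641869257)])
tray diff px (basket removed) [[55, 82, 31, 28, 596]]
[(44, 51), (48, 67), (52, 33), (56, 51), (60, 58), (64, 55), (68, 87), (72, 87), (76, 88), (80, 162), (84, 162), (-140, 226), (-136, 204), (-132, 169), (-128, 138), (-124, 61), (-120, 57), (-116, 51), (-112, 61), (-108, 125), (-104, 126), (-100, 128)]
lid tab gray [(0, 57), (0.1, 57), (0.2, 59), (0.3, 79), (0.5, 180)]
```

The lid and collar are unchanged, the button is back up, and only the basket has left the tray. Handing in.

```bash
python3 -c "
from plant import manip, imaging, telemetry
print(manip.job_done())"
```

```text
the job is handed in; nothing more can be done
None
```

I handed the job in at about 34 s: the basket is seated with its tab in the notch, the lid is shut, the collar is turned to its locked stop, and the start button was pressed fully in and released; the top view shows nothing else on the tray moved (the hand-in returned no verdict).

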